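# Clip the puck lamp onto its safety post and switch it on

### The arm

A 7-joint arm with a two-finger parallel gripper is mounted at the origin on the work surface. World frame = base frame: x ahead of the robot, y to its left, z up, the work surface at z = 0. Lengths are in mm, angles in rad, forces in N, time in s.
With the tool pointing down it reaches from about 400 to 900 mm from the base axis. Payload 5.5 kg.
Tool frame: the origin (TCP) lies between the finger pads; the fingertips stand 14 mm ahead of it and the grasp point (between the pads) lies 5 mm behind it; z points along the fingers, y is the direction in which the jaws open and shut (so a half turn about z gives the same grasp; the last joint's range is limited). The gripper opens to 92 mm and grips with 3 to 60 N. Pads are 19 mm wide; open, the fingers measure 130 mm over their backs; the gripper's body (75 mm by 190 mm) begins 47 mm behind the grasp point.
Start: joints at [-1.033, 0.501, -0.427, 1.55, 0.221, 1.138, -0.21], TCP at [176.342, 625.623, 217.229] pointing down, gripper open.
Joint ranges: [-2.88, 2.88], [-0.31, 2.03], [-1.54, 1.56], [0.2, 2.42], [-1.41, 4.55], [0.19, 2.02], [-2.57, 2.57]. Speed limits (rad/s): [2.57, 2.57, 3.14, 3.14, 3.14, 3.14, 3.14].

### API

Orientations are given as a rotation vector (axis times angle).
In Python, from workcell import * gives the robot as it stands.
- The arm moves only by the tool drive_tool, never from a script. Its argument "targets" is a list of rows, each an object with "xyz": the shift along the world's x, y, z normalised to -1 to 1, where 1 is 0.05 m, a list of three; "delta_rot": the turn, a rotation vector about the world's x, y, z normalised to -1 to 1, where 1 is 6 degrees, a list of three. In form: [{"xyz": [x, y, z], "delta_rot": [ax, ay, az]}, ...]. A call has 1 to 10 rows; each row shifts and turns the commanded pose from where the row before left it; what a row does not reach is not made up. A row lasts 1/8 s, in which the tool goes at most 62.5 mm and 10.7 degrees, less where a joint would pass 70% of its speed; a pose out of reach is approached as far as the arm can. A call with a number of a shift or a turn outside -1 to 1 is refused whole. A call with a gripper value outside its range is refused whole. "hand" is the opening, from 0 (shut) to 1 (fully open), set as the call begins (left out, the last holds). The fingers move at their own pace and stop on an object; "force" is the grip in N (left out, the last holds). Time passes only in rows, so rows that do not move let the fingers close. It gives the time, the measured TCP pose, the force and the opening at its end, in the units of the state.
- read_state(): the state, without advancing time (a new reading comes with each control period).
- capture(name): name is "scene" or "top"; returns a dict with "img" (384x512x3 uint8, blue, green, red), "z_map" (384x512 float32, mm along the optical axis (not along the pixel's ray), 0 where there is no reading), "fx", "fy", "cx", "cy" (pixels), "dist_coeffs" ([k1, k2, p1, p2, k3] as OpenCV has them; the pictures are not rectified), "R" (3x3) and "t" (3): a world point X has camera coordinates R X + t. Camera axes: x right, y down, z forward; pixel columns grow to the right and rows downward; lengths in mm; the calibration is good to about 2 mm. A picture is of the moment at which its call begins.
- finish_job(): hands the job in, once; it reports no verdict.
The state is a dict: "time_s": time; "qpos": joint angles; "joint_vel": joint speeds; "effort": joint torques, N m; "ee_pos": TCP position; "tcp_rot": TCP orientation; "contact_force": force on the tool from outside, world axes, zero at the start; "ft_torque": the same for the moment, N m; "gripper_width": finger opening in mm.
Only numpy, scipy, OpenCV 4.12 (cv2) and the standard library are available. Lean on these libraries where they do the work, as an engineer would, in place of code of your own. Each camera call takes 0.05 s, during which the arm holds its last target.

### The job

Pick up the puck lamp by its fin and slide its open C-clip sideways onto the upright steel rod until the jaws snap over it, and go on until the rod meets the stop in the back of the C and is pressed firmly, but not hard, against it. Then let go, leaving the lamp clipped on and standing flat on the shelf, and flip its red toggle switch fully over to on (towards the rod). Do not ram or strain the rod, and leave everything else on the shelf where it is.

Things in the scene. Friction and masses are not known exactly. Their poses are not given: they have to be found in the camera images.
- lamp: Loose dark puck lamp, about 0.3 kg. Origin: at its underside, below the middle of the clip's bore; x out through the clip's gap, z up. Puck: 80 dia., 28 high, axis at x -66. Orange fin on it and orange C-clip in front, joined by a neck. Nothing of the lamp in front of x -26 lies lower than z 36.
- lamp_fin (a point): Middle of the grip part of the lamp's orange fin, at lamp x -48, z 50. The fin is 16 thick along lamp y, 36 long along x (-66 to -30), and stands from z 28 to 63. Axes as the lamp's.
- clip_mouth (a point): Middle of the clip's flared mouth, lamp x 30, z 48; clip spans z 36 to 60. Sprung jaws: mouth 26 wide narrows to a gap of 10 at x 11; slot behind is 15.6 wide. They meet the rod with its axis at lamp x 15 to 18, take 3 to 10 N, then snap shut and the push drops. A steel stop in the back of the C then halts the rod with its axis anywhere from x -4 to 4 (preset differently each time, not reported).
- post: Fixed upright steel rod, 14 dia., top at z 74, on a foot plate 4 thick (x -16 to 46, y -28 to 28) with a rear fence 60 high at x 42. Origin: rod axis at shelf level; z up; x points from rod to fence: the lamp comes on moving along +x, its x along this x. Once the rod meets the stop, press it with about 10 N for half a second: under 8 N is not seated, over 17 N between lamp and this is damage.
- rod_top (a point): Centre of the top end of the rod, 74 above the shelf. Axes as the post's.
- switch (a joint): Red toggle on the lamp's top, hinge along lamp y at lamp x -91, z 31. 0 = off, leaning 0.35 rad away from the rod (to lamp -x); 0.7 rad = on, leaning 0.35 rad towards the rod. It stays where it is left; on counts from 0.6. It needs about 1 N at its tip.
- switch_tip (a point): Tip of the red toggle, which is a paddle 30 long, 10 wide along lamp y and 6 thick; in lamp axes the tip is at x -101, z 59 when off and x -81, z 59 when on.
- kettle_lid: Bystander: stainless kettle lid, 114 wide, 40 high with its knob (mm). Origin: centre of its underside. Leave it alone.
- funnel: Bystander: grey funnel standing wide end down, 100 wide, 95 high (mm). Origin: centre of its underside. Leave it alone.
- bento_low: Bystander: lower bento box, blue, 110 x 170 x 45 high (mm). Origin: centre of its underside. Leave it alone.
- bento_top: Bystander: upper bento box, white, on the lower one, 105 x 165 x 40 high (mm). Origin: centre of its underside. Leave it alone.
- mug: Bystander: blue mug, 76 wide, 85 high (mm). Origin: centre of its underside. Leave it alone.
- tea_tin: Bystander: green tin, 48 wide, 55 high, to the left of the rod (mm). Origin: centre of its underside. Leave it alone.
- sauce_dish: Bystander: small white dish, 64 wide, 22 high, to the right of the rod (mm). Origin: centre of its underside. Leave it alone.
There are look-alikes about, which are no part of the job. What is shaped like the post but pink is not meant.

How it is judged (in metres and radians):
On the way:
1. the jaws have snapped over the rod and the rod is pressed home against the stop: its axis within 5.5 mm of the middle of the bore while loaded with more than 8 N (horizontal distance between lamp and post below 0.0055 m and contact force between lamp and post above 8 N), for 0.2 s.
At the end, for the whole second after the job is handed in: The rod stands in the lamp's clip behind the jaws (its axis within 6.5 mm of the middle of the bore), the lamp stands flat on the shelf (within 4 mm and 0.06 rad), at rest, and the switch is on (joint above 0.6 rad) (horizontal distance between lamp and post below 0.0065 m and height (world z) of lamp below 0.004 m and angle between lamp's own z axis and vertical below 0.06 rad and linear speed of lamp below 0.02 m/s and value of joint switch above 0.6 rad); the robot touches nothing.
It fails at once if the rod is strained: more than 17 N between lamp and post (contact force between lamp and post above 17 N).
It fails at once if the lamp is tipped by more than 0.5 rad (angle between lamp's own z axis and vertical above 0.5 rad).
It fails at once if a bystander is moved by more than 15 mm (distance of any of kettle_lid, funnel, bento_low, bento_top, mug, tea_tin, sauce_dish from where it was at the start of the episode above 0.015 m).
It also fails if it takes over 72 s, if anything falls off the work surface, if the arm or the gripper's body presses on something with over 40 N, if the wrist force passes 120 N, or if a joint passes its speed limit or range.

## Working session

There is one attempt and no reset: what is moved stays moved. The work goes in short steps, Python scripts to look and compute and a tool call to move; the robot and the scene stay as the last step left them, time stands still between calls to the robot, and variables do not carry over. Pictures are saved under pics/ and viewed, and the job is handed in when it is done.

Besides the shell and the picture viewer there is one more tool, called after "Call:" in YAML: its name, and indented under it one key for each argument. drive_tool: Moves the arm, as the interface text tells. Its arguments: {"type":"object","properties":{"targets":{"type":"array","items":{"type":"object","properties":{"xyz":{"type":"array","items":{"type":"number","minimum":-1,"maximum":1}},"delta_rot":{"type":"array","items":{"type":"number","minimum":-1,"maximum":1}}}}},"hand":{"type":"number"},"force":{"type":"number"}},"required":["targets"]}

```bash
ls; mkdir -p pics; python3 - <<'E'
from workcell import *
import cv2
print(read_state())
for n in("scene","top"):
    c=capture(n); cv2.imwrite(f"pics/{n}0.png",c["img"])
    print({k:v for k,v in c.items() if k not in("img","z_map")})
    import pickle; pickle.dump(c,open(f"{n}0.pkl","wb"))
E
```

```text
pics
{'time_s': 0.0, 'qpos': array([-1.03278711,  0.50182809, -0.42675993,  1.55146297,  0.22078529,
        1.13828962, -0.21030545]), 'joint_vel': array([ 9.42153521e-05,  1.74793904e-03,  6.45835242e-04,  6.12122044e-04,
       -3.47098710e-04, -1.81537211e-04,  1.04710221e-03]), 'effort': array([ 5.73429679e-04, -5.66601062e+01, -5.81607029e+00, -2.79121363e+01,
       -6.86224038e-02,  3.06649518e-02,  1.90009014e-04]), 'ee_pos': array([176.24550259, 624.89767102, 216.18259435]), 'tcp_rot': array([-4.30238987e-01, -3.11166325e+00,  3.00110803e-03]), 'contact_force': array([-0.29056207,  0.44785989, -0.15865169]), 'ft_torque': array([ 0.01720085,  0.01924869, -0.03454268]), 'gripper_width': 91.66116935192069}
{'fx': 459.07041711366884, 'fy': 459.07041711366884, 'cx': 255.35959172759513, 'cy': 185.56256564230478, 'dist_coeffs': array([0.01178448, 0.        , 0.        , 0.        , 0.        ]), 'R': array([[-0.01861593,  0.99981666,  0.00448241],
       [ 0.60853467,  0.01488746, -0.79338762],
       [-0.7933089 , -0.01204195, -0.60870024]]), 't': array([ -46.47518839, -298.45561499, 1725.16622665])}
{'fx': 411.2027532266067, 'fy': 411.2027532266067, 'cx': 256.51315169616635, 'cy': 190.63911670735035, 'dist_coeffs': array([-0.08041558,  0.        ,  0.        ,  0.        ,  0.        ]), 'R': array([[-0.02645764, -0.99959449, -0.0105289 ],
       [-0.98038765,  0.02800407, -0.19507902],
       [ 0.19529476,  0.00516107, -0.98073101]]), 't': array([  57.08667419,  594.15091981, 1159.07841748])}
```

View pics/scene0.png

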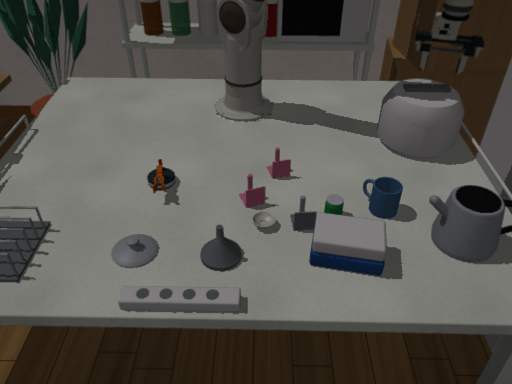

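View pics/top0.png

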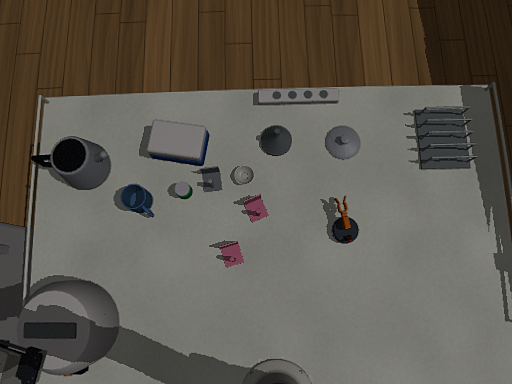

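The scene view shows the lamp with orange parts at about (161,178). The grey post is at (303,212), with the tin to its right and the dish to its left, and two pink decoys sit nearer the robot. In the top view the lamp is at (345,225) and the post at (211,180). Next I'll zoom in.

```bash
cat > h.py <<'E'
import numpy as np, cv2, pickle
def load(n): return pickle.load(open(n+".pkl","rb"))
def ray(c,uv):
    K=np.array([[c["fx"],0,c["cx"]],[0,c["fy"],c["cy"]],[0,0,1]])
    p=cv2.undistortPoints(np.array(uv,float).reshape(-1,1,2),K,c["dist_coeffs"]).reshape(-1,2)
    d=np.c_[p,np.ones(len(p))]@c["R"]; o=-c["R"].T@c["t"]
    return o,d
def onplane(c,uv,z):
    o,d=ray(c,uv); s=(z-o[2])/d[:,2]; return o+s[:,None]*d
def proj(c,X):
    K=np.array([[c["fx"],0,c["cx"]],[0,c["fy"],c["cy"]],[0,0,1]])
    return cv2.projectPoints(np.array(X,float).reshape(-1,1,3),cv2.Rodrigues(c["R"])[0],c["t"],K,c["dist_coeffs"])[0].reshape(-1,2)
def cloud(c,box=None):
    z=c["z_map"]; v,u=np.mgrid[:z.shape[0],:z.shape[1]]
    o,d=ray(c,np.stack([u.ravel(),v.ravel()],1).astype(float))
    return (o+d*z.ravel()[:,None]).reshape(*z.shape,3)
def crop(img,x0,y0,x1,y1,f): return cv2.resize(img[y0:y1,x0:x1],None,fx=f,fy=f,interpolation=cv2.INTER_NEAREST)
E
python3 - <<'E'
from h import *
s=load("scene0");t=load("top0")
a=crop(t["img"],310,180,375,250,6); b=crop(t["img"],165,150,230,220,6)
cv2.imwrite("pics/c1.png",np.hstack([a,b]))
a=crop(s["img"],130,145,195,210,6); b=crop(s["img"],280,180,345,245,6)
cv2.imwrite("pics/c2.png",np.hstack([a,b]))
E
```

```text
(no output)
```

View pics/c1.png

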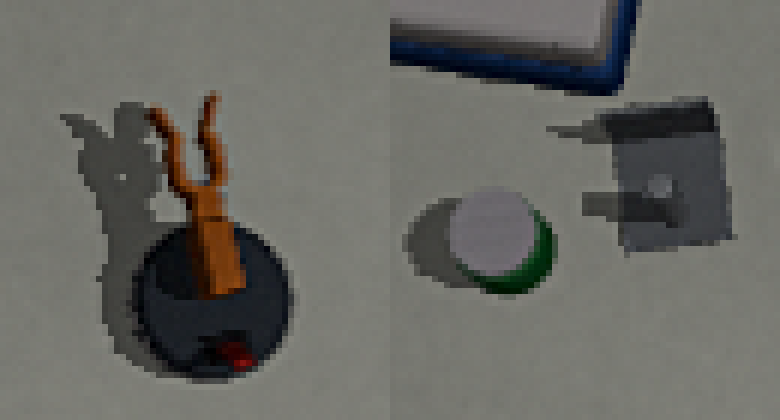

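View pics/c2.png

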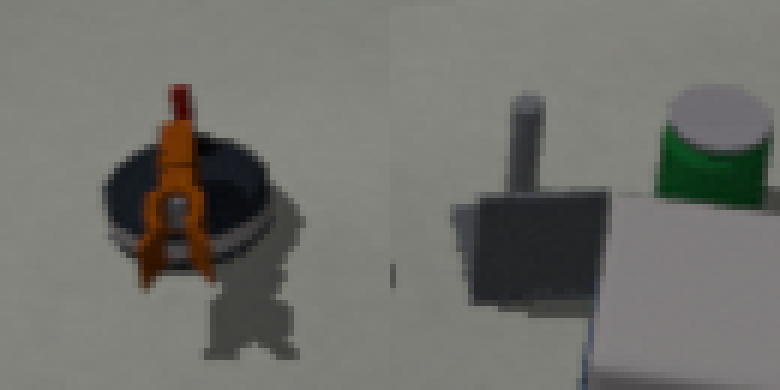

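The crops show the clip opening towards +x in the world frame, which is up in the top view, and the post's fence is also on the +x side. Next I'll measure both poses.

```bash
cat > meas.py <<'E'
from h import *
def lamp(s,t,verbose=True):
    # orange mask
    out={}
    for nm,c in(("top",t),("scene",s)):
        hsv=cv2.cvtColor(c["img"],cv2.COLOR_BGR2HSV)
        m=(hsv[...,0]>5)&(hsv[...,0]<18)&(hsv[...,1]>150)&(hsv[...,2]>60)
        m[:100]=0
        P=cloud(c)[m]; P=P[(P[:,2]>20)&(P[:,2]<80)]
        out[nm]=P
    return out
E
python3 - <<'E'
from meas import *
s=load("scene0");t=load("top0")
o=lamp(s,t)
for k,P in o.items(): print(k,len(P),P.min(0),P.max(0),P.mean(0))
# per-camera listings: fin-top points z>58
for k,P in o.items():
    q=P[P[:,2]>57]; print(k,len(q),q.mean(0)); xy=q[:,:2]-q[:,:2].mean(0)
    u,S,vt=np.linalg.svd(xy,full_matrices=False); print(vt[0],S, np.degrees(np.arctan2(vt[0,1],vt[0,0])))
T=cloud(t);S=cloud(s)
# puck: points with z 24..32 near
for k,C,c in(("top",T,t),("scene",S,s)):
    d=(abs(C[...,2]-28)<4)&(np.hypot(C[...,0]-o["top"][:,0].mean(),C[...,1]-o["top"][:,1].mean())<130)
    q=C[d]; print(k,"puck",len(q),q.min(0),q.max(0))
    ct,_=cv2.findContours(d.astype(np.uint8),cv2.RETR_EXTERNAL,cv2.CHAIN_APPROX_NONE)
    a=max(ct,key=cv2.contourArea)[:,0]; w=C[a[:,1],a[:,0]]; print(cv2.minEnclosingCircle(w[:,:2].astype(np.float32)))
# post
for k,C,c in(("top",T,t),("scene",S,s)):
    g=onplane(t,[[210,181]],74)[0]
    n=np.hypot(C[...,0]-g[0],C[...,1]-g[1])
    q=C[(n<30)&(C[...,2]>66)&(C[...,2]<82)]; print(k,"rodtop guess",g,len(q),q.mean(0),q.min(0),q.max(0))
    q=C[(n<70)&(C[...,2]>2)&(C[...,2]<8)]; print("plate",len(q),q.mean(0),q.min(0),q.max(0))
    if len(q)>20: print(cv2.minAreaRect(q[:,:2].astype(np.float32)))
    q=C[(n<65)&(C[...,2]>30)&(C[...,2]<66)]; print("fence/rod",len(q),q.mean(0),q.min(0),q.max(0))
E
```

```text
top 141 [ 476.27518589 -228.85639239   44.0931304 ] [ 571.33643883 -193.26318246   68.69325803] [ 514.76176537 -214.65080616   60.7315774 ]
scene 134 [ 459.54052279 -236.67949832   22.87358332] [ 575.82418348 -190.03945768   63.71903794] [ 527.25069973 -211.36922978   55.39804805]
top 121 [ 511.89786992 -215.3829412    61.74159351]
[-0.98128622 -0.19255479] [268.94384992  70.19541675] -168.89808371648473
scene 91 [ 521.49856951 -212.93800786   59.69193129]
[0.99261668 0.12129351] [240.20519758  66.17319562] 6.96676086868489
top puck 350 [ 438.31271422 -257.63005896   24.03158377] [ 514.10230144 -184.25800028   31.99594681]
((476.6253967285156, -221.7163848876953), 39.33595657348633)
scene puck 179 [ 442.92475822 -256.59584557   24.00290588] [ 569.74684383 -180.67402039   31.72512227]
((474.8887939453125, -206.2122802734375), 31.98111915588379)
top rodtop guess [625.31364863 176.79886749  74.        ] 19 [625.87882883 178.15131972  73.07533091] [620.29549528 173.62185953  67.80986365] [632.23462346 183.0105148   78.40453103]
plate 435 [628.3708716  175.56746007   4.1290005 ] [558.5639
[... 163 characters left out ...]
2055664)
fence/rod 83 [662.69520768 181.30269128  49.9217967 ] [619.18379244 155.64897569  30.07836844] [675.17532877 209.82585017  65.82215596]
scene rodtop guess [625.31364863 176.79886749  74.        ] 22 [630.41708634 179.16023392  71.03150457] [623.93617348 172.79970358  66.09337812] [635.5466443  185.77971568  74.78042892]
plate 65 [649.49910084 172.10376935   4.19112319] [560.12187982 108.04581183   2.02954356] [685.38408711 242.93801877   7.93182203]
((623.6200561523438, 173.9212646484375), (114.19448852539062, 125.03480529785156), 46.4483642578125)
fence/rod 262 [663.85276255 183.20012538  46.578175  ] [626.77905757 156.57839916  30.04597853] [677.97870848 212.39747201  65.51627318]
```

```bash
python3 - <<'E'
from h import *
t=load("top0");s=load("scene0")
tips=onplane(t,[[310+152/6-.5+.0,180+112/6-.5],[310+213/6-.5,180+95/6-.5]],60); print("tips",tips,tips.mean(0))
st=onplane(s,[[130+147/6-.5,145+285/6-.5],[130+210/6-.5,145+277/6-.5]],36); print("scene tips (bottom z36)",st,st.mean(0))
img=t["img"].astype(int); 
v,u=np.mgrid[:384,:512]
hsv=cv2.cvtColor(t["img"],cv2.COLOR_BGR2HSV)
# print fin/puck enlarge
dark=((img.max(2)<75)&(hsv[...,1]>60)|(hsv[...,1]>170))&(u>325)&(u<365)&(v>180)&(v<250)
ct,_=cv2.findContours(dark.astype(np.uint8),cv2.RETR_EXTERNAL,cv2.CHAIN_APPROX_NONE)
a=max(ct,key=cv2.contourArea)[:,0]
w=onplane(t,a,28)
# circle r=40: restrict to contour lower part rows
from scipy.optimize import least_squares
c=np.array([476.,-221])
for i in range(20):
    r=np.hypot(*(w[:,:2]-c).T); k=abs(r-40)<3.
    f=least_squares(lambda p:np.hypot(*(w[k,:2]-p[:2]).T)-p[2],[*c,40]); c=f.x[:2]
print("puck",f.x,k.sum(),len(k))
dm=tips.mean(0)[:2]-c; print("yaw clip-tips",np.degrees(np.arctan2(dm[1],dm[0])),np.hypot(*dm))
tip=tips[1]-tips[0]; print("yaw from tip line",np.degrees(np.arctan2(-tip[0],tip[1]))%360-180 ,np.hypot(*tip[:2]))
# red
red=((hsv[...,0]<4)|(hsv[...,0]>172))&(hsv[...,1]>150)&(u>325)&(u<365)&(v>200)&(v<260)
print("red px",np.c_[u[red],v[red]].mean(0),red.sum(),onplane(t,[np.c_[u[red],v[red]].mean(0)],50))
# post
q=onplane(t,[[165+(625-390)/6-.5,150+250/6-.5],[165+(732-390)/6-.5,150+237/6-.5]],4); e=q[0]-q[1]
print("plate near edge",q,np.hypot(*e[:2]),"yaw",np.degrees(np.arctan2(-e[0],e[1])))
q=onplane(t,[[165+(605-390)/6-.5,150+112/6-.5],[165+(712-390)/6-.5,150+97/6-.5]],60);e=q[0]-q[1]
print("fence",q,q.mean(0),np.hypot(*e[:2]),"yaw",np.degrees(np.arctan2(-e[0],e[1])))
print("rod top",onplane(t,[[165+(660-390)/6-.5,150+184/6-.5]],74))
print("rod scene",onplane(s,[[280+(527-390)/6-.5,180+101/6-.5]],74))
o1,d1=ray(t,[[165+(660-390)/6-.5,150+184/6-.5]]);o2,d2=ray(s,[[280+(527-390)/6-.5,180+101/6-.5]])
A=np.c_[d1[0],-d2[0]];x=np.linalg.lstsq(A,o2-o1,rcond=None)[0];print(o1+x[0]*d1[0],o2+x[1]*d2[0])
E
```

```text
tips [[ 566.02208684 -189.70731634   60.        ]
 [ 573.6458711  -220.41885952   60.        ]] [ 569.83397897 -205.06308793   60.        ]
scene tips (bottom z36) [[ 571.59817127 -219.45688781   36.        ]
 [ 565.04217631 -191.93558355   36.        ]] [ 568.32017379 -205.69623568   36.        ]
puck [ 477.94591658 -218.06583189   39.09471275] 41 139
yaw clip-tips 8.054240993577531 92.80348786516296
yaw from tip line 13.941208978848863 31.643656094513197
red px [346.46666667 230.46666667] 30 [[ 470.61959356 -219.89361073   50.        ]]
plate near edge [[609.42864276 205.11110638   4.        ]
 [614.70366537 149.55215821   4.        ]] 55.808803833068055 yaw 5.4236671945981785
fence [[668.81559877 207.44737167  60.        ]
 [674.93406992 153.74269239  60.        ]] [671.87483435 180.59503203  60.        ] 54.052088453058836 yaw 6.499574349991113
rod top [[627.87266125 178.26634497  74.        ]]
rod scene [[628.03910499 178.56766114  74.        ]]
[627.90507217 178.28359518  73.85856049] [627.90964836 178.58267978  73.896086  ]
```

```bash
python3 - <<'E'
from h import *
t=load("top0");s=load("scene0")
f=lambda x,y:[310+x/6-.5,180+y/6-.5]
print(onplane(t,[f(211,220),f(226,293)],63))
hsv=cv2.cvtColor(t["img"],cv2.COLOR_BGR2HSV)
a=cv2.resize(t["img"][190:250,320:370],None,fx=10,fy=10,interpolation=cv2.INTER_CUBIC)
g=np.clip(a.astype(float)*2,0,255).astype(np.uint8)
cv2.imwrite("pics/c3.png",g)
# predicted overlay of pose candidates
for yaw in (8,11,13):
    y=np.radians(yaw);ex=np.array([np.cos(y),np.sin(y)]);ey=np.array([-ex[1],ex[0]])
    o=np.array([569.1,-205.4])-30*ex
    L=lambda x,yy,z:[*(o+x*ex+yy*ey),z]
    th=np.linspace(0,2*np.pi,60)
    h=g.copy()
    for P in ([L(-66+40*np.cos(k),40*np.sin(k),28) for k in th],[L(-66,-8,63),L(-30,-8,63),L(-30,8,63),L(-66,8,63),L(-66,-8,63)],[L(-101,-5,59),L(-101,5,59)]):
        p=((proj(t,P)-[320,190]+.5)*10).astype(np.int32); cv2.polylines(h,[p],False,(0,255,0),1)
    cv2.imwrite(f"pics/o{yaw}.png",h)
cv2.imwrite("pics/oo.png",cv2.resize(np.hstack([cv2.imread("pics/o8.png"),cv2.imread("pics/o11.png")]),(800,480)))
E
```

```text
[[ 511.32677034 -214.63936292   63.        ]
 [ 475.53490069 -219.59822401   63.        ]]
```

View pics/oo.png

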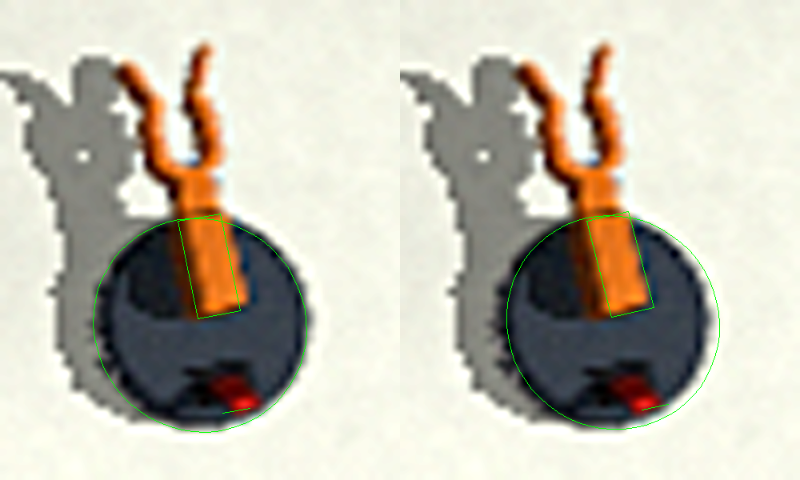

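```bash
python3 - <<'E'
from h import *
t=load("top0");s=load("scene0")
for c in (t,s):
    C=cloud(c); 
    for x in range(100,700,50):
        print(x,[int(np.nanmax(np.r_[0,C[...,2][(abs(C[...,0]-x)<25)&(abs(C[...,1]-y)<25)&(c["z_map"]>0)]])) for y in range(650,-300,-50)])
E
```

```text
100 [0, 177, 332, 153, 5, 5, 6, 6, 7, 8, 6, 5, 18, 23, 20, 9, 6, 7, 6]
150 [178, 393, 393, 180, 147, 6, 7, 6, 7, 7, 6, 6, 5, 6, 6, 6, 7, 7, 6]
200 [311, 393, 394, 334, 171, 6, 5, 8, 7, 6, 6, 5, 5, 7, 5, 5, 6, 5, 5]
250 [200, 198, 200, 200, 168, 7, 7, 7, 5, 5, 6, 6, 6, 6, 7, 7, 6, 7, 6]
300 [179, 183, 184, 180, 140, 6, 5, 6, 6, 5, 5, 7, 6, 5, 6, 6, 6, 7, 6]
350 [149, 164, 166, 145, 6, 6, 6, 6, 7, 6, 9, 6, 6, 7, 6, 6, 8, 6, 6]
400 [6, 5, 9, 5, 8, 7, 6, 6, 6, 5, 10, 76, 7, 6, 6, 7, 6, 7, 6]
450 [5, 7, 7, 7, 10, 6, 5, 5, 5, 6, 63, 62, 7, 7, 6, 6, 7, 58, 58]
500 [6, 5, 4, 5, 4, 6, 7, 6, 8, 8, 6, 6, 10, 5, 7, 7, 6, 68, 65]
550 [6, 4, 5, 6, 88, 89, 88, 5, 6, 7, 6, 62, 78, 9, 6, 7, 7, 65, 9]
600 [6, 32, 22, 5, 89, 88, 85, 58, 60, 76, 76, 24, 63, 9, 7, 7, 6, 7, 7]
650 [137, 141, 143, 117, 7, 6, 8, 57, 59, 78, 73, 26, 26, 9, 7, 8, 6, 8, 9]
100 [0, 172, 331, 1, 2, 3, 4, 2, 4, 1, 3, 6, 404, 391, 19, 8, 1, 1, 2]
150 [332, 432, 381, 177, 140, 2, 2, 4, 2, 2, 3, 2, 1, 2, 2, 2, 2, 3, 3]
200 [447, 447, 393, 196, 166, 2, 2, 3, 2, 2, 1, 3, 1, 1, 4, 3, 2, 3, 3]
250 [313, 197, 196, 196, 160, 2, 3, 5, 2, 3, 2, 5, 1, 3, 3, 3, 2, 4, 3]
300 [177, 181, 179, 177, 144, 2, 2, 1, 3, 2, 2, 2, 2, 1, 3, 3, 5, 3, 3]
350 [153, 170, 175, 155, 2, 3, 2, 3, 2, 4, 3, 2, 4, 2, 4, 3, 2, 3, 2]
400 [4, 3, 3, 3, 2, 4, 3, 3, 3, 3, 32, 73, 3, 3, 2, 3, 2, 2, 1]
450 [3, 3, 3, 3, 2, 3, 3, 3, 2, 2, 59, 60, 2, 2, 2, 2, 2, 60, 56]
500 [2, 2, 2, 3, 0, 1, 2, 2, 4, 2, 3, 3, 1, 1, 2, 3, 2, 63, 59]
550 [0, 2, 2, 3, 84, 86, 83, 3, 2, 2, 2, 60, 74, 5, 2, 2, 2, 61, 1]
600 [0, 0, 2, 3, 85, 88, 86, 56, 57, 71, 4, 18, 59, 3, 2, 2, 2, 59, 2]
650 [135, 139, 139, 110, 3, 82, 2, 55, 57, 74, 73, 22, 23, 3, 2, 3, 2, 2, 2]
```

Call:
drive_tool:
  targets:
    - {"xyz": [0, 0, 1], "delta_rot": [0, 0, 0]}
    - {"xyz": [0.6, -0.4, 0.7], "delta_rot": [0, 0, 0]}
    - {"xyz": [0.8, -0.8, 0], "delta_rot": [0, 0, 0.5]}
    - {"xyz": [0.8, -0.8, 0], "delta_rot": [0, 0, 0.5]}
    - {"xyz": [0.8, -0.8, 0], "delta_rot": [0, 0, 0.5]}
    - {"xyz": [0.8, -0.8, 0], "delta_rot": [0, 0, 0.5]}
    - {"xyz": [0.6, -1, 0], "delta_rot": [0, 0, 0.5]}
    - {"xyz": [0.5, -1, 0], "delta_rot": [0, 0, 0.5]}
    - {"xyz": [0.4, -1, 0], "delta_rot": [0, 0, 0.5]}
    - {"xyz": [0.4, -1, 0], "delta_rot": [0, 0, 0.4]}
  hand: 1
  force: 25

```text
time_s: 1.35
ee_pos: [461.6, 243.7, 301.9]
tcp_rot: [0.212, -3.134, 0.0]
contact_force: [1.2, 0.2, -0.2]
gripper_width: 91.9
```

Call:
drive_tool:
  targets:
    - {"xyz": [0.2, -1, 0], "delta_rot": [0, 0, 0]}
    - {"xyz": [0.2, -1, 0], "delta_rot": [0, 0, 0]}
    - {"xyz": [0.2, -1, -0.2], "delta_rot": [0, 0, 0]}
    - {"xyz": [0, -1, -0.4], "delta_rot": [0, 0, 0]}
    - {"xyz": [0, -1, -0.4], "delta_rot": [0, 0, 0]}
    - {"xyz": [0, -1, -0.4], "delta_rot": [0, 0, 0]}
    - {"xyz": [0, -1, -0.5], "delta_rot": [0, 0, 0]}
    - {"xyz": [0, -1, -0.5], "delta_rot": [0, 0, 0]}
    - {"xyz": [0, -0.8, -0.5], "delta_rot": [0, 0, 0]}
    - {"xyz": [0, -0.4, -0.4], "delta_rot": [0, 0, 0]}

```text
time_s: 2.6
ee_pos: [490.1, -217.2, 135.8]
tcp_rot: [0.205, -3.133, 0.001]
contact_force: [0.3, 0.5, -0.7]
gripper_width: 91.9
```

```bash
python3 - <<'E'
from workcell import *
s=read_state();print(s["ee_pos"],s["tcp_rot"],s["qpos"],s["contact_force"])
E
```

```text
[ 490.09710849 -217.16375552  135.83800874] [ 2.04518271e-01 -3.13337595e+00  7.07281858e-04] [ 0.34318309  0.36627806  0.02797877  1.92278619 -0.0118837   0.85390991
  2.07827986] [ 0.26178813  0.53835321 -0.67043917]
```

Call:
drive_tool:
  targets:
    - {"xyz": [0.05, 0.01, -0.4], "delta_rot": [0, 0, 0]}
    - {"xyz": [0, 0, -0.5], "delta_rot": [0, 0, 0]}
    - {"xyz": [0, 0, -0.4], "delta_rot": [0, 0, 0]}
    - {"xyz": [0, 0, -0.3], "delta_rot": [0, 0, 0]}
    - {"xyz": [0, 0, -0.2], "delta_rot": [0, 0, 0]}
    - {"xyz": [0, 0, 0], "delta_rot": [0, 0, 0]}

```text
time_s: 3.35
ee_pos: [493.4, -213.6, 46.6]
tcp_rot: [0.21, -3.133, -0.001]
contact_force: [-1.1, 0.1, 0.9]
gripper_width: 91.7
```

```bash
python3 - <<'E'
from workcell import *
from h import *
for n,b in (("scene",(120,120,210,220)),("top",(300,170,390,250))):
    c=capture(n); cv2.imwrite(f"pics/g_{n}.png",crop(c["img"],*b,6))
E
```

```text
(no output)
```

View pics/g_scene.png

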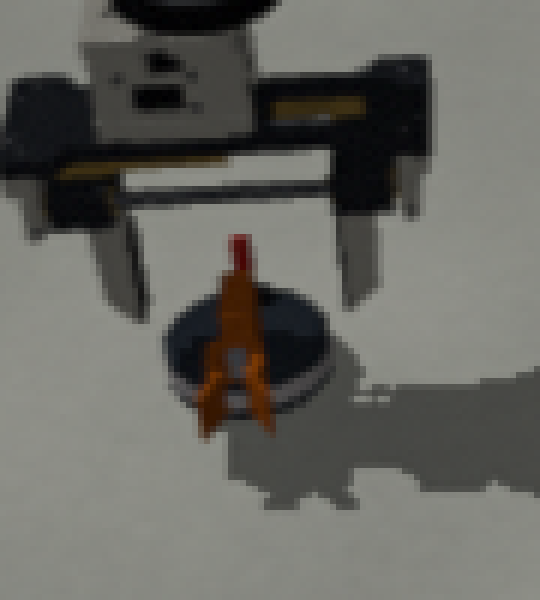

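View pics/g_top.png

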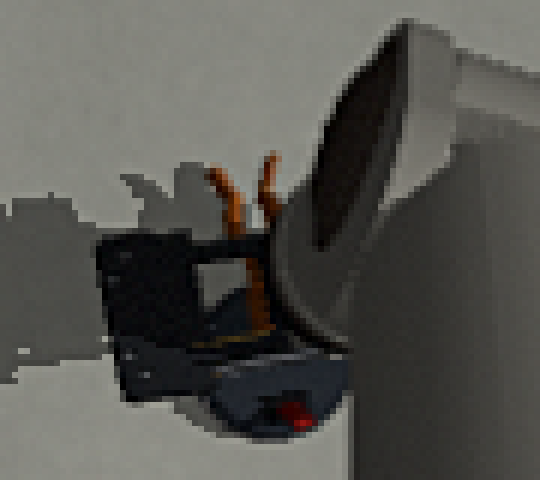

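The fingers straddle the fin and are clear of the puck, so I'll close them.

Call:
drive_tool:
  targets:
    - {"xyz": [0, 0, 0]}
    - {"xyz": [0, 0, 0]}
    - {"xyz": [0, 0, 0]}
    - {"xyz": [0, 0, 0]}
    - {"xyz": [0, 0, 0]}
    - {"xyz": [0, 0, 0]}
    - {"xyz": [0, 0, 0]}
    - {"xyz": [0, 0, 0]}
  hand: 0
  force: 30

```text
invalid input at $.targets[0]: expected keys xyz, delta_rot
```

```bash
python3 - <<'E'
from workcell import *
s=read_state();print(s["ee_pos"],s["tcp_rot"],s["contact_force"],s["gripper_width"])
E
```

```text
[ 494.28433808 -214.01783382   47.67484322] [-2.09835713e-01  3.13390833e+00 -4.93041574e-04] [ 0.35693796 -0.60784918  0.1482607 ] 91.88399766629442
```

Call:
drive_tool:
  targets:
    - {"xyz": [0, 0, 0], "delta_rot": [0, 0, 0]}
    - {"xyz": [0, 0, 0], "delta_rot": [0, 0, 0]}
    - {"xyz": [0, 0, 0], "delta_rot": [0, 0, 0]}
    - {"xyz": [0, 0, 0], "delta_rot": [0, 0, 0]}
    - {"xyz": [0, 0, 0], "delta_rot": [0, 0, 0]}
    - {"xyz": [0, 0, 0], "delta_rot": [0, 0, 0]}
    - {"xyz": [0, 0, 0], "delta_rot": [0, 0, 0]}
    - {"xyz": [0, 0, 0], "delta_rot": [0, 0, 0]}
  hand: 0
  force: 30

```text
time_s: 4.45
ee_pos: [494.9, -215.7, 48.0]
tcp_rot: [-0.209, 3.132, -0.004]
contact_force: [0.9, -4.0, 3.6]
gripper_width: 16.5
```

```bash
python3 - <<'E'
from workcell import *
s=read_state();print(s["ee_pos"],s["tcp_rot"],s["contact_force"],s["gripper_width"])
E
```

```text
[ 494.89724809 -215.7079621    47.95466465] [-0.20878837  3.13241533 -0.00406926] [ 0.90346573 -4.02213984  3.59676824] 16.52262666974996
```

Call:
drive_tool:
  targets:
    - {"xyz": [0, 0, 0.1], "delta_rot": [0, 0, 0]}
    - {"xyz": [0, 0, 0.3], "delta_rot": [0, 0, 0]}
    - {"xyz": [0, 0, 0.5], "delta_rot": [0, 0, 0]}
    - {"xyz": [0, 0, 0.6], "delta_rot": [0, 0, 0]}
    - {"xyz": [0, 0.1, 0.5], "delta_rot": [0, 0, 0]}
    - {"xyz": [0, 0.4, 0.2], "delta_rot": [0, 0, 0]}
    - {"xyz": [0, 0.7, 0], "delta_rot": [0, 0, 0]}
    - {"xyz": [0, 0.8, 0], "delta_rot": [0, 0, 0]}
    - {"xyz": [0, 0.8, 0], "delta_rot": [0, 0, 0]}
    - {"xyz": [0, 0.8, 0], "delta_rot": [0, 0, 0]}

```text
time_s: 5.7
ee_pos: [493.1, -32.2, 157.8]
tcp_rot: [0.21, -3.134, -0.0]
contact_force: [0.4, 0.1, -5.1]
gripper_width: 15.1
```

```bash
python3 - <<'E'
from workcell import *
from h import *
s=read_state();print(s["ee_pos"],s["tcp_rot"],s["contact_force"],s["gripper_width"])
t=load("top0")
print("dish",onplane(t,[[243,175]],11),"tin",onplane(t,[[(490-390)/6+164.5,150+230/6-.5]],55))
c=capture("scene");cv2.imwrite("pics/l1.png",crop(c["img"],120,60,280,200,5))
E
```

```text
[493.13634311 -32.22849605 157.78889201] [ 2.10264346e-01 -3.13417729e+00 -3.97374469e-04] [ 0.38237666  0.06515613 -5.14098049] 15.131090665743915
dish [[655.71977637  81.62155269  11.        ]] tin [[611.23688733 265.67923856  55.        ]]
```

View pics/l1.png

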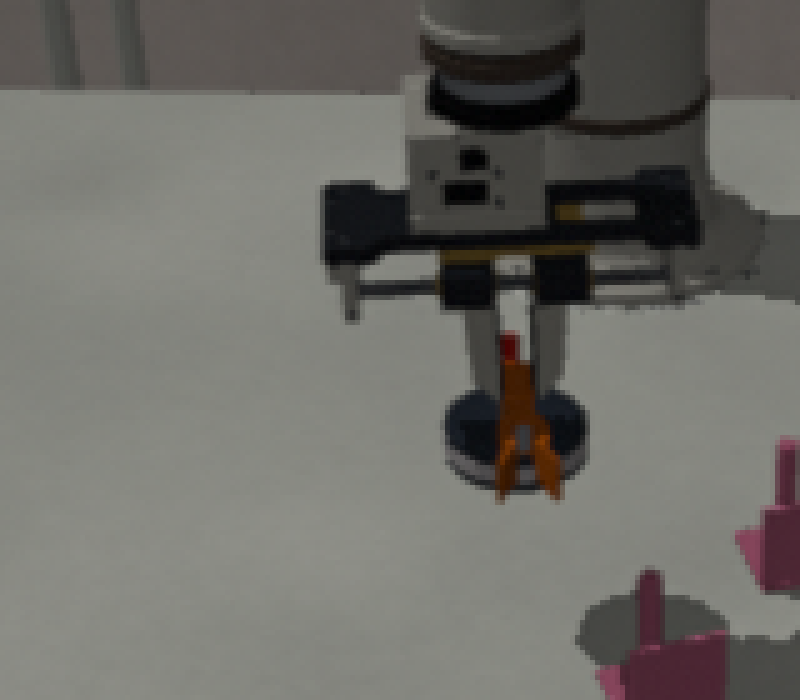

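Call:
drive_tool:
  targets:
    - {"xyz": [0, 0.6, 0], "delta_rot": [0, 0, -0.1]}
    - {"xyz": [0, 0.7, 0], "delta_rot": [0, 0, -0.1]}
    - {"xyz": [0, 0.7, 0], "delta_rot": [0, 0, -0.15]}
    - {"xyz": [0.2, 0.7, 0], "delta_rot": [0, 0, 0]}
    - {"xyz": [0.2, 0.6, 0], "delta_rot": [0, 0, 0]}
    - {"xyz": [0.2, 0.4, 0], "delta_rot": [0, 0, 0]}
    - {"xyz": [0.1, 0.2, 0], "delta_rot": [0, 0, 0]}
    - {"xyz": [0, 0.1, -0.3], "delta_rot": [0, 0, 0]}
    - {"xyz": [0, 0, -0.5], "delta_rot": [0, 0, 0]}
    - {"xyz": [0, 0, -0.2], "delta_rot": [0, 0, 0]}

```text
time_s: 7.0
ee_pos: [526.8, 164.1, 104.8]
tcp_rot: [0.15, -3.133, 0.003]
contact_force: [-0.0, 0.7, -3.8]
gripper_width: 15.4
```

```bash
cat > look.py <<'E'
import sys
from workcell import *
from h import *
tag=sys.argv[1]
f=[]
for i in range(1):
    s=read_state();f.append(s)
print(s["time_s"],s["ee_pos"].round(1),s["tcp_rot"].round(4),s["contact_force"].round(2),s["ft_torque"].round(2),round(s["gripper_width"],1))
n=s["tcp_rot"]/np.linalg.norm(s["tcp_rot"]);print("yaw",np.degrees(2*np.arctan2(n[1],n[0]))%360-180)
ims=[]
for nm,b in(("scene",(250,150,350,250)),("top",(165,140,265,240))):
    c=capture(nm);pickle.dump(c,open(f"{nm}_{tag}.pkl","wb"))
    ims.append(cv2.resize(c["img"][b[1]:b[3],b[0]:b[2]],None,fx=4,fy=4,interpolation=cv2.INTER_CUBIC))
cv2.imwrite(f"pics/k_{tag}.png",np.clip(np.hstack(ims)*1.6,0,255).astype(np.uint8))
E
python3 look.py a
```

```text
7.0 [526.8 164.1 104.8] [ 1.4980e-01 -3.1335e+00  3.1000e-03] [-0.    0.69 -3.77] [-0.    0.04 -0.01] 15.4
yaw 5.474657202376818
```

View pics/k_a.png

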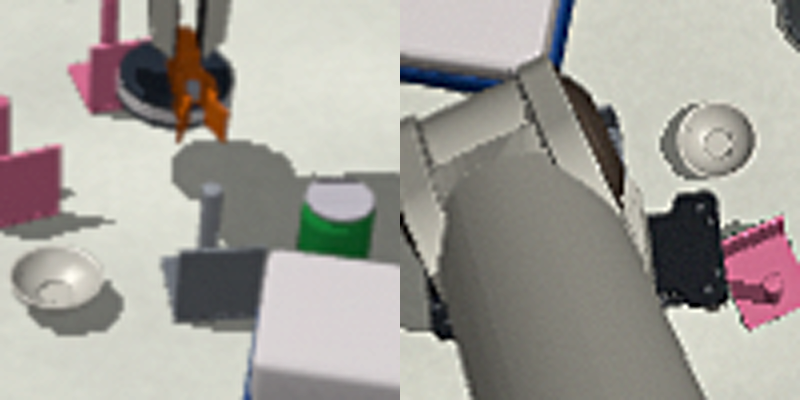

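```bash
python3 - <<'E'
from h import *
c=load("scene_a")
f=lambda x,y:[250+x/4-.5,150+y/4-.5]
q=onplane(c,[f(182,141),f(223,141)],36+57.3);print(q,q.mean(0))
yaw=np.radians(5.5);ex=np.array([np.cos(yaw),np.sin(yaw)])
tcp=np.array([526.8,164.1]);print("tip pred",tcp+(30+47)*ex)
cv2.imwrite("pics/m.png",np.clip(cv2.resize(c["img"][150:190,275:315],None,fx=14,fy=14,interpolation=cv2.INTER_CUBIC)*1.8,0,255).astype(np.uint8))
E
```

```text
[[604.7301173  159.80666443  93.3       ]
 [604.08137706 186.30834135  93.3       ]] [604.40574718 173.05750289  93.3       ]
tip pred [603.44550727 171.48012294]
```

View pics/m.png

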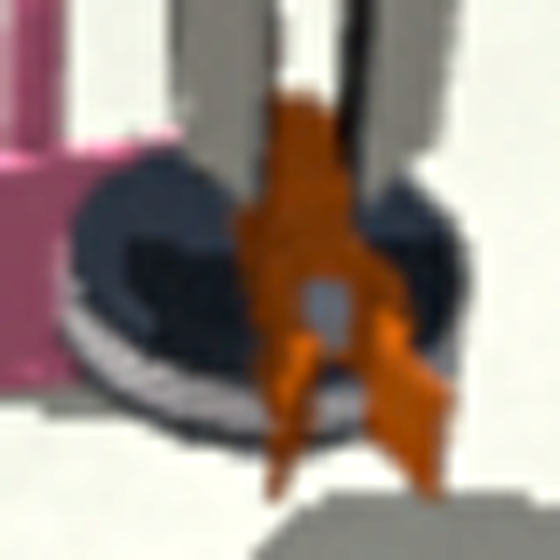

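Call:
drive_tool:
  targets:
    - {"xyz": [-0.04, 0.07, 0], "delta_rot": [0, 0, 0]}
    - {"xyz": [0, 0, -0.3], "delta_rot": [0, 0, 0]}
    - {"xyz": [0, 0, -0.4], "delta_rot": [0, 0, 0]}
    - {"xyz": [0, 0, -0.3], "delta_rot": [0, 0, 0]}
    - {"xyz": [0, 0, -0.12], "delta_rot": [0, 0, 0]}
    - {"xyz": [0, 0, 0], "delta_rot": [0, 0, 0]}
    - {"xyz": [0, 0, 0], "delta_rot": [0, 0, 0]}

```text
time_s: 7.98
ee_pos: [527.4, 169.9, 51.8]
tcp_rot: [-0.152, 3.137, 0.001]
contact_force: [0.8, 0.3, -4.7]
gripper_width: 15.1
```

```bash
python3 look.py b
```

```text
7.975 [527.4 169.9  51.8] [-1.5220e-01  3.1368e+00  6.0000e-04] [ 0.76  0.3  -4.7 ] [ 0.08 -0.09  0.  ] 15.1
yaw 5.556834319717979
```

View pics/k_b.png

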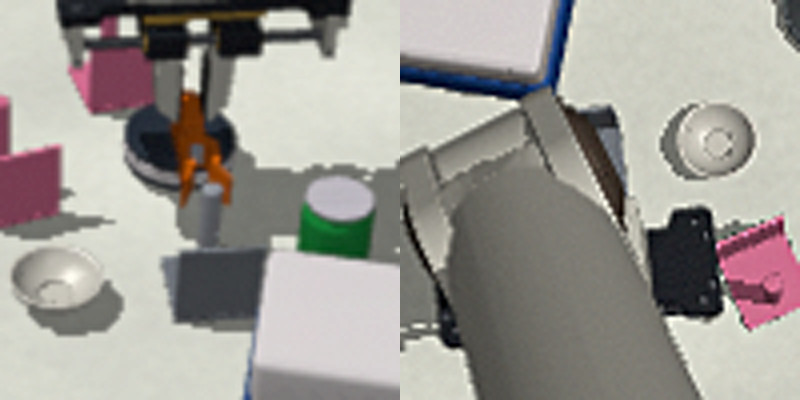

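```bash
python3 - <<'E'
from h import *
c=load("scene_b")
cv2.imwrite("pics/m2.png",np.clip(cv2.resize(c["img"][168:208,275:315],None,fx=14,fy=14,interpolation=cv2.INTER_CUBIC)*1.8,0,255).astype(np.uint8))
E
```

```text
(no output)
```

View pics/m2.png

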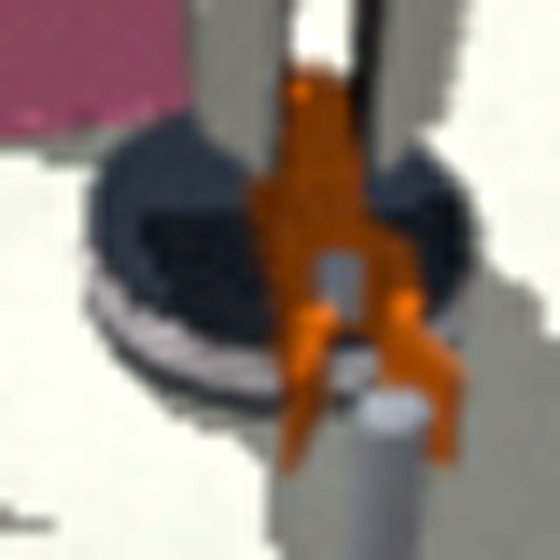

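```bash
python3 - <<'E'
from h import *
c=load("scene_b")
f=lambda x,y:[275+x/14-.5,168+y/14-.5]
for lift in(2,4,6):
  q=onplane(c,[f(292,470),f(440,464)],36+lift);m=q.mean(0)[:2]
  r=onplane(c,[f(395,408)],74)[0]
  y=np.radians(5.5);ex=np.array([np.cos(y),np.sin(y)]);ey=np.array([-ex[1],ex[0]])
  d=m-r[:2];print(q.round(1).tolist(),m,r,"along",d@ex,"lat",d@ey)
E
```

```text
[[603.8, 164.0, 38.0], [601.3, 192.2, 38.0]] [602.52445961 178.07749436] [629.2843506  179.46657663  74.        ] along -26.769831388926704 lat 1.182134683247021
[[606.2, 163.7, 40.0], [603.7, 191.9, 40.0]] [604.96620919 177.80311759] [629.2843506  179.46657663  74.        ] along -24.36562099190549 lat 0.6749897633309888
[[608.6, 163.5, 42.0], [606.2, 191.6, 42.0]] [607.40795877 177.52874082] [629.2843506  179.46657663  74.        ] along -21.96141059488428 lat 0.1678448434149566
```

Call:
drive_tool:
  targets:
    - {"xyz": [0.1, 0.01, -0.03], "delta_rot": [0, 0, 0]}
    - {"xyz": [0.1, 0.01, -0.03], "delta_rot": [0, 0, 0]}
    - {"xyz": [0.1, 0.01, 0], "delta_rot": [0, 0, 0]}
    - {"xyz": [0.1, 0.01, 0], "delta_rot": [0, 0, 0]}
    - {"xyz": [0.1, 0.01, 0], "delta_rot": [0, 0, 0]}
    - {"xyz": [0.08, 0.005, 0], "delta_rot": [0, 0, 0]}
    - {"xyz": [0, 0, 0], "delta_rot": [0, 0, 0]}

```text
time_s: 8.95
ee_pos: [556.2, 172.4, 48.2]
tcp_rot: [-0.152, 3.138, 0.0]
contact_force: [-0.2, 0.6, -3.9]
gripper_width: 15.5
```

```bash
python3 look.py c
```

```text
8.95 [556.2 172.4  48.2] [-1.5200e-01  3.1377e+00  1.0000e-04] [-0.21  0.55 -3.92] [ 0.01 -0.01  0.01] 15.5
yaw 5.547120536931118
```

View pics/k_c.png

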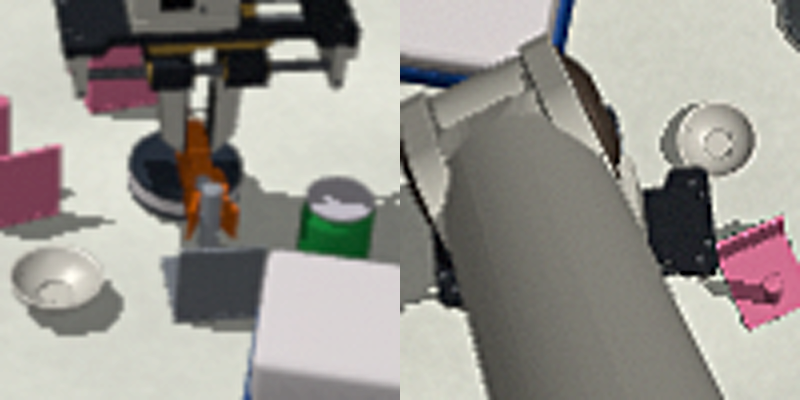

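Call:
drive_tool:
  targets:
    - {"xyz": [0.03, 0.003, 0], "delta_rot": [0, 0, 0]}
    - {"xyz": [0.03, 0.003, 0], "delta_rot": [0, 0, 0]}
    - {"xyz": [0.03, 0.003, 0], "delta_rot": [0, 0, 0]}
    - {"xyz": [0.02, 0.002, 0], "delta_rot": [0, 0, 0]}
    - {"xyz": [0.02, 0.002, 0], "delta_rot": [0, 0, 0]}

```text
time_s: 9.68
ee_pos: [562.1, 172.8, 48.1]
tcp_rot: [0.152, -3.137, 0.001]
contact_force: [-1.1, -0.8, -4.5]
gripper_width: 15.6
```

Call:
drive_tool:
  targets:
    - {"xyz": [0.02, 0.002, 0], "delta_rot": [0, 0, 0]}
    - {"xyz": [0.02, 0.002, 0], "delta_rot": [0, 0, 0]}

```text
time_s: 9.93
ee_pos: [563.5, 173.1, 47.9]
tcp_rot: [0.152, -3.136, 0.001]
contact_force: [-3.8, -1.0, -3.7]
gripper_width: 15.3
```

Call:
drive_tool:
  targets:
    - {"xyz": [0.02, 0.002, 0], "delta_rot": [0, 0, 0]}
    - {"xyz": [0.02, 0.002, 0], "delta_rot": [0, 0, 0]}

```text
time_s: 10.18
ee_pos: [565.1, 173.3, 47.8]
tcp_rot: [0.153, -3.135, 0.001]
contact_force: [-5.1, -0.0, -3.2]
gripper_width: 15.5
```

Jaw contact shows at −5 N. I'll continue in small steps.

Call:
drive_tool:
  targets:
    - {"xyz": [0.02, 0.002, 0], "delta_rot": [0, 0, 0]}

```text
time_s: 10.3
ee_pos: [566.8, 173.4, 47.9]
tcp_rot: [0.152, -3.137, 0.0]
contact_force: [-3.3, -0.8, -4.4]
gripper_width: 15.5
```

Call:
drive_tool:
  targets:
    - {"xyz": [0.02, 0.002, 0], "delta_rot": [0, 0, 0]}

```text
time_s: 10.42
ee_pos: [568.9, 173.7, 48.3]
tcp_rot: [-0.152, 3.137, 0.0]
contact_force: [-2.2, 0.2, -5.5]
gripper_width: 15.7
```

Call:
drive_tool:
  targets:
    - {"xyz": [0.01, 0.001, 0], "delta_rot": [0, 0, 0]}

```text
time_s: 10.55
ee_pos: [570.1, 173.8, 48.6]
tcp_rot: [-0.152, 3.136, 0.001]
contact_force: [-0.7, -0.4, -5.2]
gripper_width: 15.3
```

Call:
drive_tool:
  targets:
    - {"xyz": [0.01, 0.001, 0], "delta_rot": [0, 0, 0]}

```text
time_s: 10.68
ee_pos: [570.5, 173.8, 48.6]
tcp_rot: [-0.152, 3.136, 0.001]
contact_force: [0.1, -0.6, -4.4]
gripper_width: 15.4
```

Call:
drive_tool:
  targets:
    - {"xyz": [0.01, 0.001, 0], "delta_rot": [0, 0, 0]}

```text
time_s: 10.8
ee_pos: [570.7, 173.9, 48.5]
tcp_rot: [-0.152, 3.137, 0.0]
contact_force: [0.2, -0.2, -4.4]
gripper_width: 15.3
```

Call:
drive_tool:
  targets:
    - {"xyz": [0.02, 0.002, 0], "delta_rot": [0, 0, 0]}
    - {"xyz": [0.02, 0.002, 0], "delta_rot": [0, 0, 0]}
    - {"xyz": [0.02, 0.002, 0], "delta_rot": [0, 0, 0]}

```text
time_s: 11.18
ee_pos: [573.5, 174.2, 48.5]
tcp_rot: [-0.152, 3.137, 0.0]
contact_force: [0.2, -1.0, -5.1]
gripper_width: 15.3
```

Call:
drive_tool:
  targets:
    - {"xyz": [0.01, 0.001, 0], "delta_rot": [0, 0, 0]}
    - {"xyz": [0.01, 0.001, 0], "delta_rot": [0, 0, 0]}

```text
time_s: 11.42
ee_pos: [573.9, 174.1, 48.3]
tcp_rot: [0.152, -3.138, 0.0]
contact_force: [-0.1, -1.3, -4.0]
gripper_width: 15.4
```

Call:
drive_tool:
  targets:
    - {"xyz": [0.01, 0.001, 0], "delta_rot": [0, 0, 0]}
    - {"xyz": [0.01, 0.001, 0], "delta_rot": [0, 0, 0]}

```text
time_s: 11.68
ee_pos: [574.6, 174.4, 48.1]
tcp_rot: [0.153, -3.137, -0.0]
contact_force: [0.4, -0.2, -4.4]
gripper_width: 15.4
```

Call:
drive_tool:
  targets:
    - {"xyz": [0.01, 0.001, 0], "delta_rot": [0, 0, 0]}
    - {"xyz": [0.01, 0.001, 0], "delta_rot": [0, 0, 0]}

```text
time_s: 11.92
ee_pos: [575.9, 174.5, 48.2]
tcp_rot: [-0.152, 3.138, 0.0]
contact_force: [0.9, 0.7, -4.6]
gripper_width: 15.2
```

Call:
drive_tool:
  targets:
    - {"xyz": [0.01, 0.001, 0], "delta_rot": [0, 0, 0]}
    - {"xyz": [0.01, 0.001, 0], "delta_rot": [0, 0, 0]}

```text
time_s: 12.18
ee_pos: [576.9, 174.5, 48.2]
tcp_rot: [0.152, -3.138, -0.0]
contact_force: [0.1, 0.1, -3.2]
gripper_width: 15.4
```

Call:
drive_tool:
  targets:
    - {"xyz": [0.01, 0.001, 0], "delta_rot": [0, 0, 0]}
    - {"xyz": [0.01, 0.001, 0], "delta_rot": [0, 0, 0]}

```text
time_s: 12.42
ee_pos: [577.9, 174.6, 48.2]
tcp_rot: [0.152, -3.138, -0.0]
contact_force: [-0.4, 0.4, -4.2]
gripper_width: 15.5
```

Call:
drive_tool:
  targets:
    - {"xyz": [0.01, 0.001, 0], "delta_rot": [0, 0, 0]}
    - {"xyz": [0.01, 0.001, 0], "delta_rot": [0, 0, 0]}

```text
time_s: 12.68
ee_pos: [578.9, 174.6, 48.2]
tcp_rot: [0.152, -3.138, 0.0]
contact_force: [-0.8, 0.3, -4.5]
gripper_width: 15.8
```

Call:
drive_tool:
  targets:
    - {"xyz": [0.01, 0.001, 0], "delta_rot": [0, 0, 0]}
    - {"xyz": [0, 0, 0], "delta_rot": [0, 0, 0]}

```text
time_s: 12.92
ee_pos: [579.4, 174.7, 48.2]
tcp_rot: [-0.152, 3.138, 0.0]
contact_force: [0.0, -0.2, -3.3]
gripper_width: 15.7
```

Call:
drive_tool:
  targets:
    - {"xyz": [0.01, 0.001, 0], "delta_rot": [0, 0, 0]}
    - {"xyz": [0.01, 0.001, 0], "delta_rot": [0, 0, 0]}

```text
time_s: 13.18
ee_pos: [580.4, 174.8, 48.2]
tcp_rot: [0.152, -3.138, -0.0]
contact_force: [-0.5, -0.3, -5.2]
gripper_width: 14.9
```

Call:
drive_tool:
  targets:
    - {"xyz": [0.01, 0.001, 0], "delta_rot": [0, 0, 0]}
    - {"xyz": [0, 0, 0], "delta_rot": [0, 0, 0]}

```text
time_s: 13.42
ee_pos: [580.9, 174.9, 48.2]
tcp_rot: [-0.152, 3.138, 0.0]
contact_force: [-0.2, -0.8, -4.0]
gripper_width: 15.3
```

Call:
drive_tool:
  targets:
    - {"xyz": [0.01, 0.001, 0], "delta_rot": [0, 0, 0]}
    - {"xyz": [0, 0, 0], "delta_rot": [0, 0, 0]}

```text
time_s: 13.68
ee_pos: [581.2, 174.9, 48.2]
tcp_rot: [0.152, -3.138, 0.0]
contact_force: [-0.6, -0.2, -4.1]
gripper_width: 15.5
```

Call:
drive_tool:
  targets:
    - {"xyz": [0.01, 0.001, 0], "delta_rot": [0, 0, 0]}
    - {"xyz": [0, 0, 0], "delta_rot": [0, 0, 0]}

```text
time_s: 13.92
ee_pos: [581.4, 175.0, 48.1]
tcp_rot: [0.152, -3.137, 0.0]
contact_force: [-1.4, -0.5, -2.1]
gripper_width: 15.6
```

Call:
drive_tool:
  targets:
    - {"xyz": [0.01, 0.001, 0], "delta_rot": [0, 0, 0]}
    - {"xyz": [0, 0, 0], "delta_rot": [0, 0, 0]}

```text
time_s: 14.18
ee_pos: [581.5, 175.0, 48.0]
tcp_rot: [0.152, -3.136, 0.001]
contact_force: [-4.5, -0.8, -1.4]
gripper_width: 15.2
```

Call:
drive_tool:
  targets:
    - {"xyz": [0.01, 0.001, 0], "delta_rot": [0, 0, 0]}
    - {"xyz": [0, 0, 0], "delta_rot": [0, 0, 0]}

```text
time_s: 14.42
ee_pos: [581.5, 175.0, 48.0]
tcp_rot: [0.153, -3.135, 0.001]
contact_force: [-5.7, -0.3, -1.2]
gripper_width: 15.0
```

Call:
drive_tool:
  targets:
    - {"xyz": [0.01, 0.001, 0], "delta_rot": [0, 0, 0]}
    - {"xyz": [0, 0, 0], "delta_rot": [0, 0, 0]}

```text
time_s: 14.68
ee_pos: [581.6, 174.9, 47.9]
tcp_rot: [0.152, -3.135, 0.001]
contact_force: [-7.0, -1.4, 0.5]
gripper_width: 15.6
```

Call:
drive_tool:
  targets:
    - {"xyz": [0.01, 0.001, 0], "delta_rot": [0, 0, 0]}
    - {"xyz": [0, 0, 0], "delta_rot": [0, 0, 0]}

```text
time_s: 14.92
ee_pos: [581.7, 174.9, 47.9]
tcp_rot: [0.153, -3.134, 0.001]
contact_force: [-8.2, -2.0, 1.5]
gripper_width: 15.3
```

Call:
drive_tool:
  targets:
    - {"xyz": [0.01, 0.001, 0], "delta_rot": [0, 0, 0]}
    - {"xyz": [0, 0, 0], "delta_rot": [0, 0, 0]}

```text
time_s: 15.18
ee_pos: [581.7, 175.0, 47.9]
tcp_rot: [0.153, -3.133, 0.002]
contact_force: [-8.9, -0.7, 3.5]
gripper_width: 15.6
```

Call:
drive_tool:
  targets:
    - {"xyz": [0.005, 0.0005, 0.015], "delta_rot": [0, 0, 0]}
    - {"xyz": [0, 0, 0], "delta_rot": [0, 0, 0]}

```text
time_s: 15.42
ee_pos: [581.8, 174.9, 48.2]
tcp_rot: [0.153, -3.133, 0.002]
contact_force: [-8.4, -1.0, -0.5]
gripper_width: 15.5
```

Call:
drive_tool:
  targets:
    - {"xyz": [0.005, 0.0005, 0.01], "delta_rot": [0, 0, 0]}
    - {"xyz": [0, 0, 0], "delta_rot": [0, 0, 0]}

```text
time_s: 15.68
ee_pos: [581.9, 174.9, 48.5]
tcp_rot: [0.153, -3.132, 0.002]
contact_force: [-8.1, -0.9, -1.6]
gripper_width: 15.7
```

Call:
drive_tool:
  targets:
    - {"xyz": [0.01, 0.001, 0.003], "delta_rot": [0, 0, 0]}
    - {"xyz": [0, 0, 0], "delta_rot": [0, 0, 0]}

```text
time_s: 15.92
ee_pos: [581.9, 175.0, 48.5]
tcp_rot: [0.153, -3.131, 0.002]
contact_force: [-9.1, -0.6, -1.0]
gripper_width: 15.5
```

Call:
drive_tool:
  targets:
    - {"xyz": [0.01, 0.001, 0.003], "delta_rot": [0, 0, 0]}
    - {"xyz": [0, 0, 0], "delta_rot": [0, 0, 0]}

```text
time_s: 16.18
ee_pos: [581.9, 175.0, 48.5]
tcp_rot: [0.153, -3.131, 0.002]
contact_force: [-9.3, -1.1, -0.3]
gripper_width: 15.9
```

Call:
drive_tool:
  targets:
    - {"xyz": [0.01, 0.001, 0.003], "delta_rot": [0, 0, 0]}
    - {"xyz": [0, 0, 0], "delta_rot": [0, 0, 0]}

```text
time_s: 16.42
ee_pos: [582.0, 175.0, 48.5]
tcp_rot: [0.153, -3.13, 0.002]
contact_force: [-10.9, -1.3, -0.8]
gripper_width: 15.2
```

Call:
drive_tool:
  targets:
    - {"xyz": [0.01, 0.001, 0.003], "delta_rot": [0, 0, 0]}
    - {"xyz": [0, 0, 0], "delta_rot": [0, 0, 0]}

```text
time_s: 16.68
ee_pos: [582.0, 175.0, 48.5]
tcp_rot: [0.153, -3.129, 0.003]
contact_force: [-10.6, -1.1, -1.3]
gripper_width: 15.6
```

Call:
drive_tool:
  targets:
    - {"xyz": [0.01, 0.001, 0.003], "delta_rot": [0, 0, 0]}
    - {"xyz": [0, 0, 0], "delta_rot": [0, 0, 0]}
    - {"xyz": [0, 0, 0], "delta_rot": [0, 0, 0]}
    - {"xyz": [0, 0, 0], "delta_rot": [0, 0, 0]}
    - {"xyz": [0, 0, 0], "delta_rot": [0, 0, 0]}
    - {"xyz": [0, 0, 0], "delta_rot": [0, 0, 0]}

```text
time_s: 17.42
ee_pos: [582.1, 175.0, 48.6]
tcp_rot: [0.153, -3.128, 0.003]
contact_force: [-11.3, -2.1, -0.8]
gripper_width: 15.7
```

```bash
python3 look.py d
```

```text
17.425 [582.1 175.   48.6] [ 1.530e-01 -3.128e+00  2.800e-03] [-11.35  -2.08  -0.79] [-0.29  2.65 -0.04] 15.7
yaw 5.602345931091293
```

View pics/k_d.png

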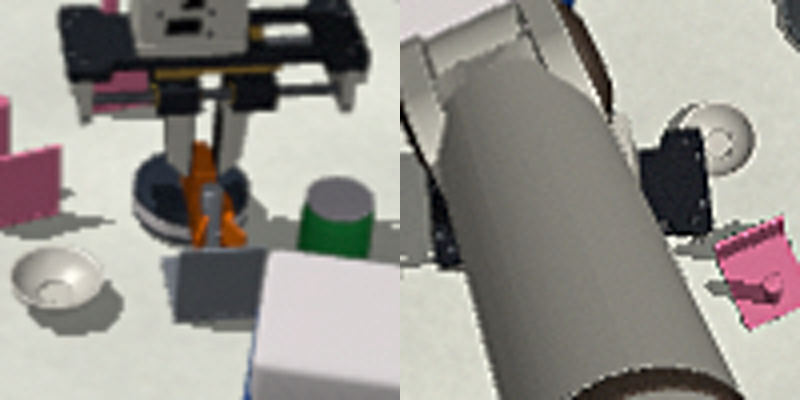

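Call:
drive_tool:
  targets:
    - {"xyz": [-0.03, -0.003, 0], "delta_rot": [0, 0, 0]}
    - {"xyz": [-0.03, -0.003, -0.01], "delta_rot": [0, 0, 0]}
    - {"xyz": [-0.02, -0.002, -0.01], "delta_rot": [0, 0, 0]}
    - {"xyz": [0, 0, 0], "delta_rot": [0, 0, 0]}

```text
time_s: 18.02
ee_pos: [581.7, 174.9, 48.5]
tcp_rot: [0.153, -3.135, 0.001]
contact_force: [-5.5, -0.9, -3.9]
gripper_width: 14.7
```

Call:
drive_tool:
  targets:
    - {"xyz": [-0.02, -0.002, -0.01], "delta_rot": [0, 0, 0]}
    - {"xyz": [-0.01, -0.001, -0.01], "delta_rot": [0, 0, 0]}
    - {"xyz": [0, 0, 0], "delta_rot": [0, 0, 0]}

```text
time_s: 18.4
ee_pos: [581.6, 174.9, 48.2]
tcp_rot: [0.152, -3.137, 0.0]
contact_force: [-4.2, -0.4, -3.4]
gripper_width: 15.2
```

Call:
drive_tool:
  targets:
    - {"xyz": [-0.02, -0.002, -0.01], "delta_rot": [0, 0, 0]}
    - {"xyz": [0, 0, -0.01], "delta_rot": [0, 0, 0]}
    - {"xyz": [0, 0, 0], "delta_rot": [0, 0, 0]}

```text
time_s: 18.77
ee_pos: [581.6, 174.9, 47.8]
tcp_rot: [-0.152, 3.137, 0.0]
contact_force: [-3.5, -1.3, 1.1]
gripper_width: 15.5
```

Call:
drive_tool:
  targets:
    - {"xyz": [-0.01, 0, 0], "delta_rot": [0, 0, 0]}
    - {"xyz": [0, 0, 0], "delta_rot": [0, 0, 0]}
    - {"xyz": [0, 0, 0], "delta_rot": [0, 0, 0]}
    - {"xyz": [0, 0, 0], "delta_rot": [0, 0, 0]}
  hand: 0.45

```text
time_s: 19.27
ee_pos: [580.8, 175.0, 47.4]
tcp_rot: [-0.152, 3.137, 0.0]
contact_force: [-1.0, -0.5, 0.5]
gripper_width: 41.0
```

Call:
drive_tool:
  targets:
    - {"xyz": [0, 0, 0.1], "delta_rot": [0, 0, 0]}
    - {"xyz": [0, 0, 0.3], "delta_rot": [0, 0, 0]}
    - {"xyz": [0, 0, 0.7], "delta_rot": [0, 0, 0]}
    - {"xyz": [0, 0, 0.9], "delta_rot": [0, 0, 0]}
    - {"xyz": [-0.5, -0.3, 0.5], "delta_rot": [0, 0, 0]}
    - {"xyz": [-0.8, -0.8, 0], "delta_rot": [0, 0, 0]}
    - {"xyz": [-0.8, -0.8, 0], "delta_rot": [0, 0, 0]}

```text
time_s: 20.15
ee_pos: [475.0, 79.2, 173.8]
tcp_rot: [-0.154, 3.135, 0.0]
contact_force: [-0.2, 0.8, 0.1]
gripper_width: 41.1
```

```bash
python3 look.py e
```

```text
20.15 [475.   79.2 173.8] [-1.535e-01  3.135e+00  3.000e-04] [-0.19  0.81  0.14] [-0.02 -0.02  0.03] 41.1
yaw 5.606896034249331
```

View pics/k_e.png

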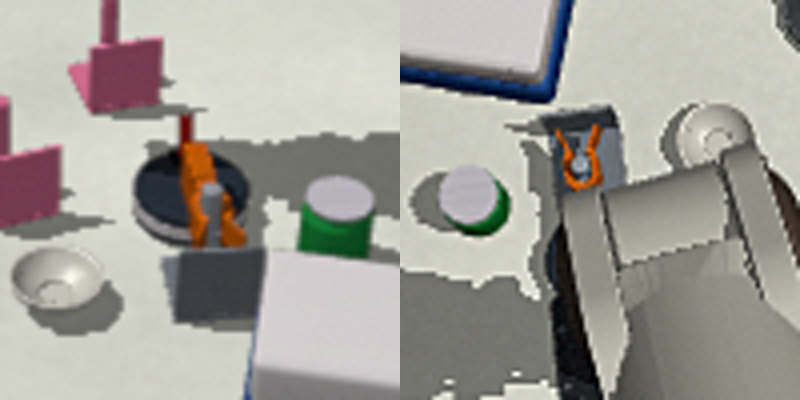

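Call:
drive_tool:
  targets:
    - {"xyz": [0.2, 0.6, 0], "delta_rot": [0, 0, 0]}
    - {"xyz": [0.2, 0.7, 0], "delta_rot": [0, 0, 0]}
    - {"xyz": [0.13, 0.44, 0], "delta_rot": [0, 0, 0]}
    - {"xyz": [0, 0, -0.4], "delta_rot": [0, 0, 0]}
    - {"xyz": [0, 0, -0.5], "delta_rot": [0, 0, 0]}
    - {"xyz": [0, 0, -0.5], "delta_rot": [0, 0, 0]}
    - {"xyz": [0, 0, -0.3], "delta_rot": [0, 0, 0]}
    - {"xyz": [0, 0, 0], "delta_rot": [0, 0, 0]}
  hand: 0

```text
time_s: 21.25
ee_pos: [501.4, 166.9, 86.8]
tcp_rot: [0.153, -3.136, 0.001]
contact_force: [0.0, 0.0, 0.4]
gripper_width: 0.1
```

```bash
python3 look.py f; python3 - <<'E'
from h import *
c=load("scene_f")
cv2.imwrite("pics/m3.png",np.clip(cv2.resize(c["img"][140:220,265:325],None,fx=7,fy=7,interpolation=cv2.INTER_CUBIC)*1.8,0,255).astype(np.uint8))
E
```

```text
21.25 [501.4 166.9  86.8] [ 1.5250e-01 -3.1365e+00  5.0000e-04] [0.   0.05 0.39] [ 0.03 -0.    0.  ] 0.1
yaw 5.568405503687245
```

View pics/m3.png

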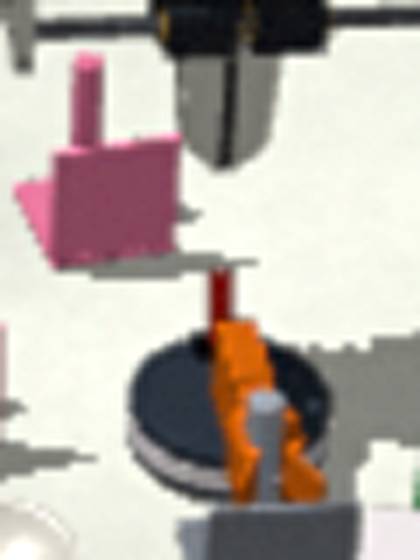

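View pics/k_f.png

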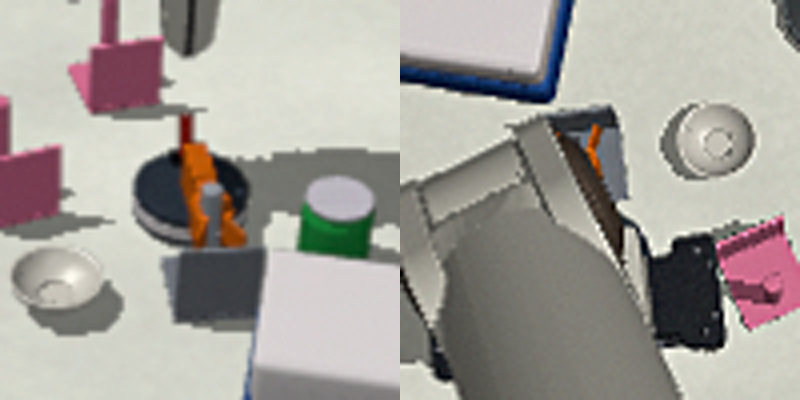

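Call:
drive_tool:
  targets:
    - {"xyz": [0, 0, -0.3], "delta_rot": [0, 0, 0]}
    - {"xyz": [0, 0, -0.21], "delta_rot": [0, 0, 0]}
    - {"xyz": [0.08, 0.008, 0], "delta_rot": [0, 0, 0]}
    - {"xyz": [0.08, 0.008, 0], "delta_rot": [0, 0, 0]}
    - {"xyz": [0.06, 0.006, 0], "delta_rot": [0, 0, 0]}
    - {"xyz": [0.04, 0.004, 0], "delta_rot": [0, 0, 0]}
    - {"xyz": [0.04, 0.004, 0], "delta_rot": [0, 0, 0]}

```text
time_s: 22.22
ee_pos: [517.0, 168.4, 61.9]
tcp_rot: [-0.152, 3.138, 0.0]
contact_force: [0.4, -0.0, -0.2]
gripper_width: 0.6
```

Call:
drive_tool:
  targets:
    - {"xyz": [0.04, 0.004, 0], "delta_rot": [0, 0, 0]}
    - {"xyz": [0.04, 0.004, 0], "delta_rot": [0, 0, 0]}
    - {"xyz": [0.04, 0.004, 0], "delta_rot": [0, 0, 0]}

```text
time_s: 22.6
ee_pos: [523.0, 168.9, 61.7]
tcp_rot: [0.152, -3.138, 0.0]
contact_force: [0.1, -0.6, 0.1]
gripper_width: 0.3
```

Call:
drive_tool:
  targets:
    - {"xyz": [0.03, 0.003, 0], "delta_rot": [0, 0, 0]}
    - {"xyz": [0.03, 0.003, 0], "delta_rot": [0, 0, 0]}

```text
time_s: 22.85
ee_pos: [525.9, 169.3, 61.7]
tcp_rot: [0.152, -3.138, -0.0]
contact_force: [-0.0, -0.6, -0.3]
gripper_width: 0.5
```

```bash
python3 look.py g; python3 - <<'E'
from h import *
c=load("scene_g")
cv2.imwrite("pics/m4.png",np.clip(cv2.resize(c["img"][140:220,265:325],None,fx=7,fy=7,interpolation=cv2.INTER_CUBIC)*1.8,0,255).astype(np.uint8))
E
```

```text
22.85 [525.9 169.3  61.7] [ 0.1523 -3.1378 -0.    ] [-0.05 -0.65 -0.31] [0.   0.01 0.01] 0.5
yaw 5.55625469992637
```

View pics/m4.png

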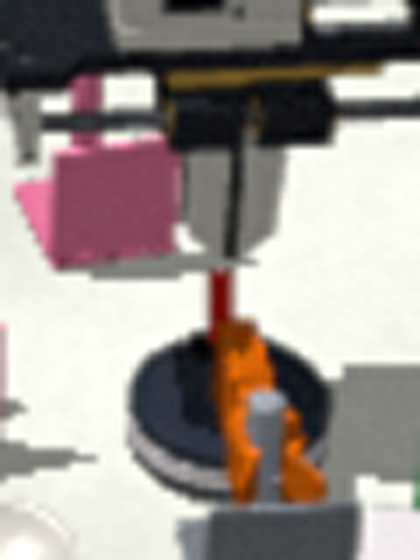

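```bash
python3 - <<'E'
from h import *
c=load("scene_g")
y=np.radians(5.5);ex=np.array([np.cos(y),np.sin(y),0])
o=np.array([627.9,178.4,0])
P=[[525.9,169.3,47.7],[535.4,170,47.7],o-101*ex+[0,0,59],o-81*ex+[0,0,59],o-91*ex+[0,0,31],[627.9,178.4,74],o-66*ex+[0,0,63],o-104*ex+[0,0,28]]
print((proj(c,P)-[265,140]+.5)*7)
hsv=cv2.cvtColor(c["img"],cv2.COLOR_BGR2HSV);v,u=np.mgrid[:384,:512]
red=((hsv[...,0]<5)|(hsv[...,0]>170))&(hsv[...,1]>150)&(u>285)&(u<310)&(v>170)&(v<215)
print(red.sum(),(u[red].mean()-265)*7,(v[red].min()-140)*7,(v[red].max()-140)*7)
for n in("scene_e","scene_f"):
    i=load(n)["img"];hsv=cv2.cvtColor(i,cv2.COLOR_BGR2HSV)
    red=((hsv[...,0]<5)|(hsv[...,0]>170))&(hsv[...,1]>150)&(u>285)&(u<310)&(v>170)&(v<215);print(n,v[red].min(),v[red].max(),u[red].mean())
E
```

```text
[[220.97303734 287.82725846]
 [223.99130253 302.2847255 ]
 [221.36723471 267.1366211 ]
 [228.93472179 297.58343151]
 [220.95469217 338.66454591]
 [264.35231498 397.58873705]
 [235.371205   312.69136606]
 [215.74298421 324.77893493]]
19 211.84210526315775 273 343
scene_e 179 190 295.1875
scene_f 179 189 295.375
```

```bash
python3 - <<'E'
from h import *
c=load("scene_f")
for dx in(-9.5,0,9.5):
  for h in (14,5): print(dx,h,(proj(c,[[501.4+dx,166.9,86.8-h]])-[265,140]+.5)*7)
c=load("scene_g")
for h in(14,10,5,0):print(h,(proj(c,[[525.9,169.3,61.7-h],[516.4,168.5,61.7-h]])-[265,140]+.5)*7)
cv2.imwrite("pics/m5.png",np.clip(cv2.resize(c["img"][160:200,280:310],None,fx=18,fy=18,interpolation=cv2.INTER_CUBIC)*2.2,0,255).astype(np.uint8))
E
```

```text
-9.5 14 [[214.25960463 186.7843362 ]]
-9.5 5 [[215.55052898 168.31946801]]
0 14 [[215.45189222 200.48971162]]
0 5 [[216.75540634 181.97484736]]
9.5 14 [[216.6584064  214.35715689]]
9.5 5 [[217.97471918 195.79238035]]
14 [[220.97303734 287.82725846]
 [217.73990142 273.53597484]]
10 [[221.56296066 279.75835225]
 [218.32028075 265.48739688]]
5 [[222.30360452 269.62872387]
 [219.04892415 255.38353551]]
0 [[223.0478732  259.45043532]
 [219.78111339 245.23141486]]
```

View pics/m5.png

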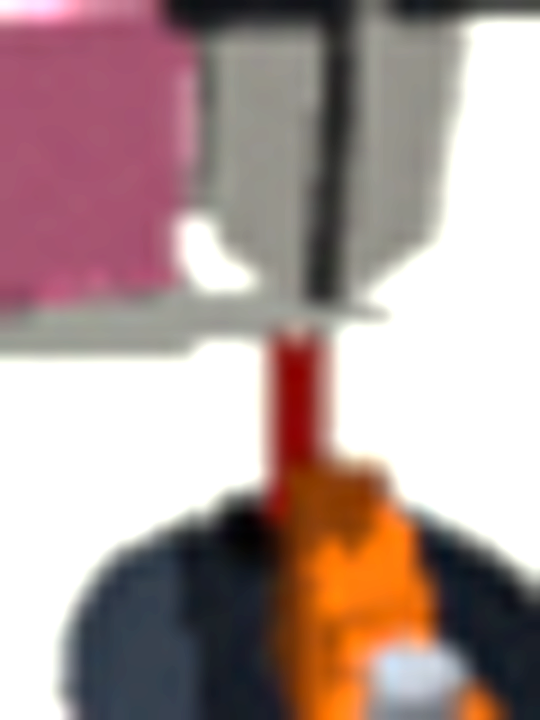

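The paddle hasn't moved, and the fingers look shorter in the picture than I assumed: their lower edge is about level with the TCP. I'll back off, go lower and push again.

Call:
drive_tool:
  targets:
    - {"xyz": [-0.3, -0.03, 0], "delta_rot": [0, 0, 0]}
    - {"xyz": [-0.1, -0.01, -0.1], "delta_rot": [0, 0, 0]}
    - {"xyz": [0, 0, -0.14], "delta_rot": [0, 0, 0]}
    - {"xyz": [0.1, 0.01, 0], "delta_rot": [0, 0, 0]}
    - {"xyz": [0.1, 0.01, 0], "delta_rot": [0, 0, 0]}
    - {"xyz": [0.06, 0.006, 0], "delta_rot": [0, 0, 0]}

```text
time_s: 23.7
ee_pos: [519.4, 168.8, 50.1]
tcp_rot: [-0.152, 3.138, 0.0]
contact_force: [-3.0, -0.8, 7.4]
gripper_width: 0.4
```

Call:
drive_tool:
  targets:
    - {"xyz": [0.04, 0.004, 0], "delta_rot": [0, 0, 0]}
    - {"xyz": [0.04, 0.004, 0], "delta_rot": [0, 0, 0]}

```text
time_s: 23.95
ee_pos: [524.1, 169.4, 51.0]
tcp_rot: [-0.152, 3.136, 0.001]
contact_force: [-2.2, -0.8, 10.1]
gripper_width: 0.4
```

Call:
drive_tool:
  targets:
    - {"xyz": [0.04, 0.004, 0], "delta_rot": [0, 0, 0]}
    - {"xyz": [0.04, 0.004, 0], "delta_rot": [0, 0, 0]}

```text
time_s: 24.2
ee_pos: [529.0, 169.9, 51.3]
tcp_rot: [-0.152, 3.134, 0.001]
contact_force: [-0.6, 0.9, 7.7]
gripper_width: 0.5
```

Call:
drive_tool:
  targets:
    - {"xyz": [0.04, 0.004, 0], "delta_rot": [0, 0, 0]}
    - {"xyz": [0.04, 0.004, 0], "delta_rot": [0, 0, 0]}

```text
time_s: 24.45
ee_pos: [533.0, 170.3, 51.1]
tcp_rot: [-0.152, 3.134, 0.002]
contact_force: [-0.2, 0.1, 5.2]
gripper_width: 0.5
```

```bash
python3 look.py h; python3 - <<'E'
from h import *
c=load("scene_h")
cv2.imwrite("pics/m6.png",np.clip(cv2.resize(c["img"][160:200,280:310],None,fx=14,fy=14,interpolation=cv2.INTER_CUBIC)*2.2,0,255).astype(np.uint8))
E
```

```text
24.45 [533.  170.3  51.1] [-1.5170e-01  3.1343e+00  1.6000e-03] [-0.15  0.05  5.17] [ 0.03 -0.05  0.03] 0.5
yaw 5.542761836097981
```

View pics/m6.png

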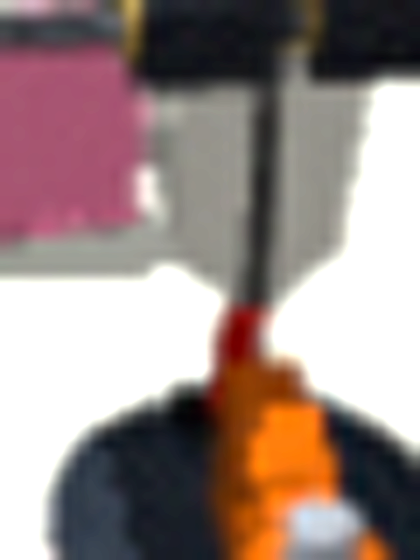

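Call:
drive_tool:
  targets:
    - {"xyz": [-0.1, -0.01, 0.2], "delta_rot": [0, 0, 0]}
    - {"xyz": [-0.2, -0.02, 0.5], "delta_rot": [0, 0, 0]}
    - {"xyz": [-0.6, -0.4, 0.9], "delta_rot": [0, 0, 0]}
    - {"xyz": [-0.8, -0.8, 0.5], "delta_rot": [0, 0, 0]}
    - {"xyz": [-0.5, -0.8, 0], "delta_rot": [0, 0, 0]}

```text
time_s: 25.18
ee_pos: [420.4, 67.8, 156.9]
tcp_rot: [-0.154, 3.134, 0.0]
contact_force: [0.8, -1.0, -0.5]
gripper_width: 0.4
```

```bash
python3 look.py i; python3 - <<'E'
from h import *
c=load("scene_i");t=load("top_i")
a=cv2.resize(c["img"][160:210,275:325],None,fx=8,fy=8,interpolation=cv2.INTER_CUBIC)
b=cv2.resize(t["img"][165:215,185:235],None,fx=8,fy=8,interpolation=cv2.INTER_CUBIC)
cv2.imwrite("pics/m7.png",np.clip(np.hstack([a,b])*2.2,0,255).astype(np.uint8))
E
```

```text
25.175 [420.4  67.8 156.9] [-1.5420e-01  3.1341e+00  5.0000e-04] [ 0.85 -0.99 -0.46] [-0.1  -0.01 -0.01] 0.4
yaw 5.63332112208991
```

View pics/m7.png

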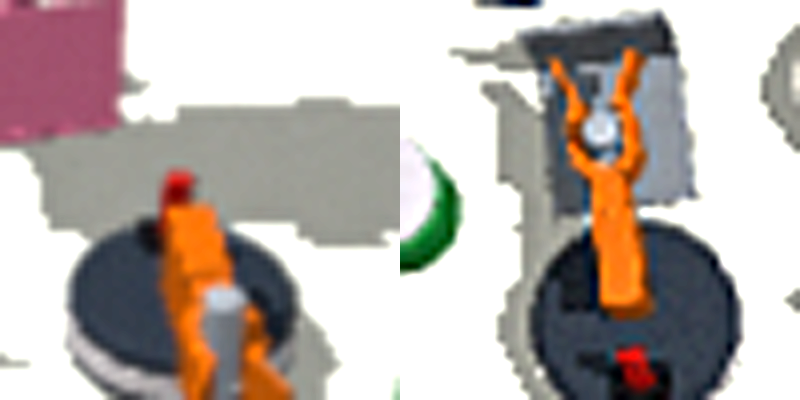

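```bash
cat > sw.py <<'E'
import sys
from h import *
c=load("scene_"+sys.argv[1]);t=load("top_"+sys.argv[1])
y=np.radians(5.5);o=np.array([628.4,178.4])
ex=np.array([np.cos(y),np.sin(y)]);ey=np.array([-ex[1],ex[0]])
L=lambda x,yy,z:[*(o+x*ex+yy*ey),z]
def pad(a):
    d=np.array([np.sin(a),np.cos(a)]);n=np.array([d[1],-d[0]])
    return [L(*(np.array([-91,31])+30*k*d+3*s*n)[[0]],yy,(np.array([-91,31])+30*k*d+3*s*n)[1]) for k,s,yy in((1,-1,-5),(1,1,-5),(1,1,5),(1,-1,5),(1,-1,-5))]
th=np.linspace(0,6.3,60)
out=[]
for nm,cc,b in(("s",c,(275,160)),("t",t,(185,170))):
    a=np.clip(cv2.resize(cc["img"][b[1]:b[1]+50,b[0]:b[0]+50],None,fx=8,fy=8,interpolation=cv2.INTER_CUBIC)*2.2,0,255).astype(np.uint8)
    for pts,col in((pad(-.35),(255,255,0)),(pad(.35),(0,255,0)),([L(-66+40*np.cos(k),40*np.sin(k),28) for k in th],(255,0,255)),([L(-66,-8,63),L(-30,-8,63),L(-30,8,63),L(-66,8,63),L(-66,-8,63)],(255,0,0))):
        p=((proj(cc,pts)-b+.5)*8).astype(np.int32);cv2.polylines(a,[p],False,col,1)
    out.append(a)
cv2.imwrite(f"pics/sw_{sys.argv[1]}.png",np.hstack(out))
E
python3 sw.py i
```

```text
(no output)
```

View pics/sw_i.png

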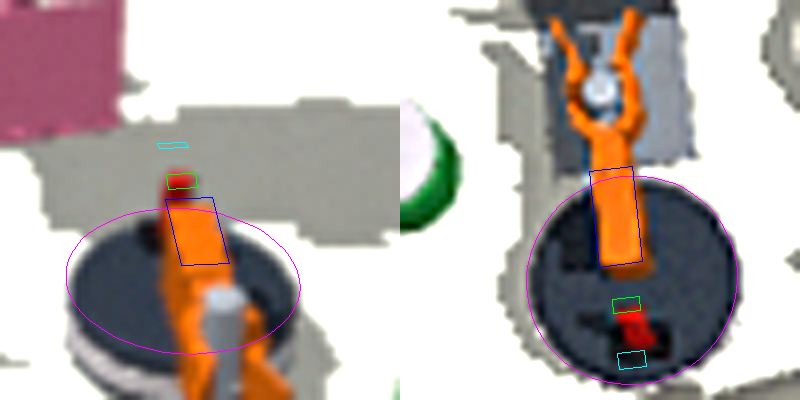

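```bash
python3 - <<'E'
from h import *
for n,tcp in(("scene_f",(501.4,166.9,86.8)),("scene_g",(525.9,169.3,61.7)),("scene_i",(420.4,67.8,156.9))):
    c=load(n);C=cloud(c)-np.array(tcp)
    m=(abs(C[...,0])<40)&(abs(C[...,1])<18)&(C[...,2]>-25)&(C[...,2]<45)&(c["z_map"]>0)
    print(n,m.sum())
    v,u=np.nonzero(m)
    for r in np.unique(v):
        k=v==r; print(r,k.sum(),np.median(C[r,u[k]],0).round(1),C[r,u[k]][:,0].min().round(1),C[r,u[k]][:,0].max().round(1))
E
```

```text
scene_f 125
151 1 [  0.2 -17.6  42.8] 0.2 0.2
152 1 [  1.  -17.5  40.1] 1.0 1.0
153 8 [10.4  2.2 43.5] -0.8 12.9
154 13 [11.5 -1.8 40.6] 0.2 15.0
155 14 [12.  -0.2 38. ] -1.3 14.8
156 14 [12.   0.  34.9] -0.5 17.2
157 14 [11.   0.2 30.8] -4.2 15.6
158 11 [11.1  2.  27.7] 8.4 16.4
159 12 [12.8  0.5 25.5] 8.9 14.7
160 12 [12.4  0.6 22. ] 7.3 16.7
161 10 [10.9  0.9 17.7] 8.5 14.9
162 8 [13.   0.8 15.7] 9.0 14.7
163 6 [12.5  1.3 12. ] 10.2 15.0
164 1 [11.6  5.6  8.2] 11.6 11.6
scene_g 147
165 1 [  5.3 -17.2  42.3] 5.3 5.3
166 10 [11.   2.7 43.2] 6.1 12.6
167 14 [10.7  0.4 39.9] 2.4 18.0
168 13 [11.5 -1.2 37.4] 2.5 16.1
169 13 [11.5 -1.2 33.8] 0.4 14.9
170 13 [12.8 -0.7 31.4] -1.8 15.4
171 12 [13.1  0.7 28.4] 9.0 15.4
172 12 [13.3  1.1 25.1] 7.4 15.8
173 12 [12.8  1.1 21.2] 9.3 17.5
174 10 [12.8  1.6 18. ] 8.0 13.5
175 8 [11.2  1.9 13.6] 8.1 13.9
176 5 [10.7  0.6  9.9] 9.0 13.2
178 1 [ 0.1  2.  -4.8] 0.1 0.1
179 3 [ 4.5 -1.  -5.1] 4.4 5.6
180 3 [ 8.4 -1.3 -5.6] 5.7 10.5
181 3 [  5.6  -0.6 -11.1] 5.2 7.1
182 3 [  7.2  -0.6 -13.4] 5.7 9.9
183 3 [  8.7  -0.3 -15.7] 5.8 11.6
184 3 [ 10.   -0.5 -18.2] 9.4 10.2
185 4 [ 13.3   1.  -19.2] 9.2 34.3
186 1 [ 11.5  -3.  -24.1] 11.5 11.5
scene_i 129
114 1 [ 5.5 17.8 43.5] 5.5 5.5
115 13 [11.4  1.3 43.5] 9.3 14.3
116 12 [11.   2.7 40.2] 7.2 15.2
117 13 [12.4  1.4 37.9] 8.5 15.7
118 13 [12.1  1.4 34.3] 6.2 16.4
119 12 [12.7  0.1 31.5] 7.0 14.4
120 12 [10.9  0.1 27.5] 8.7 15.0
121 12 [12.2  0.1 25.2] 7.4 16.9
122 12 [12.6  0.2 22.3] 7.8 15.5
123 11 [11.5  1.6 18.4] 7.4 14.6
124 9 [13.6  1.6 16.6] 8.8 18.9
125 7 [12.6  1.7 12.7] 4.5 16.9
126 2 [11.9  1.7  9.1] 11.6 12.1
```

The depth map shows the closed fingertips about 9 mm above the TCP. The fingers therefore rode over the paddle tip and only dragged it part of the way. I'll go lower, starting from behind the puck.

Call:
drive_tool:
  targets:
    - {"xyz": [0.4, 0.5, 0], "delta_rot": [0, 0, 0]}
    - {"xyz": [0.6, 0.7, 0], "delta_rot": [0, 0, 0]}
    - {"xyz": [0.5, 0.6, 0], "delta_rot": [0, 0, 0]}
    - {"xyz": [0.1, 0.16, -0.3], "delta_rot": [0, 0, 0]}
    - {"xyz": [0, 0, -0.7], "delta_rot": [0, 0, 0]}
    - {"xyz": [0, 0, -0.7], "delta_rot": [0, 0, 0]}
    - {"xyz": [0, 0, -0.5], "delta_rot": [0, 0, 0]}
    - {"xyz": [0, 0, -0.14], "delta_rot": [0, 0, 0]}
    - {"xyz": [0, 0, 0], "delta_rot": [0, 0, 0]}

```text
time_s: 26.4
ee_pos: [500.3, 166.0, 37.5]
tcp_rot: [0.152, -3.137, 0.001]
contact_force: [0.2, 0.1, 0.6]
gripper_width: 0.3
```

Call:
drive_tool:
  targets:
    - {"xyz": [0.1, 0.01, 0], "delta_rot": [0, 0, 0]}
    - {"xyz": [0.1, 0.01, 0], "delta_rot": [0, 0, 0]}
    - {"xyz": [0.06, 0.006, 0], "delta_rot": [0, 0, 0]}

```text
time_s: 26.78
ee_pos: [515.0, 167.8, 38.5]
tcp_rot: [-0.152, 3.136, 0.001]
contact_force: [0.7, -0.3, -0.8]
gripper_width: 0.5
```

Call:
drive_tool:
  targets:
    - {"xyz": [0.04, 0.004, 0], "delta_rot": [0, 0, 0]}
    - {"xyz": [0.04, 0.004, 0], "delta_rot": [0, 0, 0]}

```text
time_s: 27.02
ee_pos: [517.9, 168.0, 37.8]
tcp_rot: [0.152, -3.138, 0.0]
contact_force: [-0.3, 0.5, 0.6]
gripper_width: 0.2
```

Call:
drive_tool:
  targets:
    - {"xyz": [0.04, 0.004, 0], "delta_rot": [0, 0, 0]}
    - {"xyz": [0.04, 0.004, 0], "delta_rot": [0, 0, 0]}

```text
time_s: 27.28
ee_pos: [521.9, 168.4, 37.7]
tcp_rot: [0.152, -3.138, 0.0]
contact_force: [0.2, 0.4, -0.4]
gripper_width: 0.6
```

Call:
drive_tool:
  targets:
    - {"xyz": [0.04, 0.004, 0], "delta_rot": [0, 0, 0]}
    - {"xyz": [0.04, 0.004, 0], "delta_rot": [0, 0, 0]}

```text
time_s: 27.52
ee_pos: [525.9, 168.8, 37.7]
tcp_rot: [0.152, -3.138, -0.0]
contact_force: [0.1, 0.8, 0.1]
gripper_width: 0.6
```

Call:
drive_tool:
  targets:
    - {"xyz": [0.03, 0.003, 0], "delta_rot": [0, 0, 0]}
    - {"xyz": [0.02, 0.002, 0], "delta_rot": [0, 0, 0]}

```text
time_s: 27.78
ee_pos: [527.9, 169.0, 37.6]
tcp_rot: [0.152, -3.137, 0.0]
contact_force: [-1.3, 0.2, 0.5]
gripper_width: 0.5
```

Call:
drive_tool:
  targets:
    - {"xyz": [0.02, 0.002, 0], "delta_rot": [0, 0, 0]}
    - {"xyz": [0.02, 0.002, 0], "delta_rot": [0, 0, 0]}

```text
time_s: 28.02
ee_pos: [529.3, 169.1, 37.4]
tcp_rot: [0.153, -3.136, 0.001]
contact_force: [-4.1, 0.9, 0.5]
gripper_width: 0.3
```

```bash
python3 look.py j; python3 sw.py j
```

```text
28.025 [529.3 169.1  37.4] [ 1.5260e-01 -3.1359e+00  6.0000e-04] [-4.09  0.88  0.48] [ 0.01  0.87 -0.02] 0.3
yaw 5.570335505671807
```

View pics/sw_j.png

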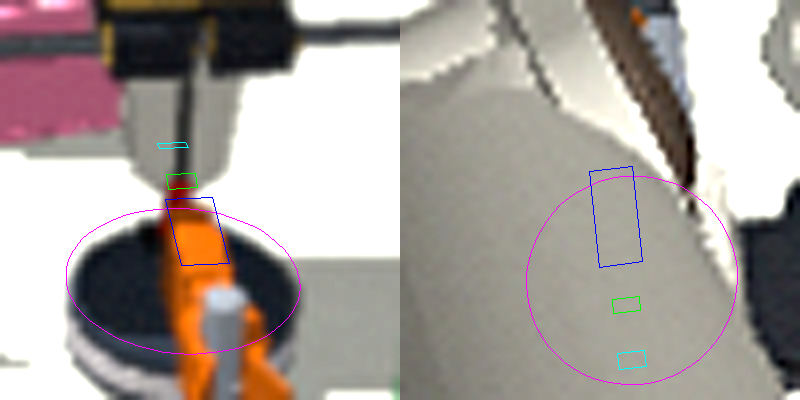

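Call:
drive_tool:
  targets:
    - {"xyz": [0.02, 0.002, 0], "delta_rot": [0, 0, 0]}
    - {"xyz": [0, 0, 0], "delta_rot": [0, 0, 0]}

```text
time_s: 28.38
ee_pos: [529.6, 169.1, 37.3]
tcp_rot: [0.153, -3.135, 0.001]
contact_force: [-6.1, -0.4, 1.6]
gripper_width: 0.8
```

Call:
drive_tool:
  targets:
    - {"xyz": [0.01, 0.001, 0], "delta_rot": [0, 0, 0]}
    - {"xyz": [0, 0, 0], "delta_rot": [0, 0, 0]}

```text
time_s: 28.62
ee_pos: [529.7, 169.1, 37.2]
tcp_rot: [0.153, -3.134, 0.001]
contact_force: [-6.6, -0.3, 3.2]
gripper_width: 0.6
```

The paddle is against its end stop: 6.6 N with no further travel. I'll back off, go well clear and check.

Call:
drive_tool:
  targets:
    - {"xyz": [-0.2, -0.02, 0], "delta_rot": [0, 0, 0]}
    - {"xyz": [-0.4, -0.04, 0], "delta_rot": [0, 0, 0]}
    - {"xyz": [0, 0, 0.6], "delta_rot": [0, 0, 0]}
    - {"xyz": [0, 0, 0.9], "delta_rot": [0, 0, 0]}
    - {"xyz": [-0.3, -0.4, 0.9], "delta_rot": [0, 0, 0]}
    - {"xyz": [-0.8, -1, 0.3], "delta_rot": [0, 0, 0]}
    - {"xyz": [-0.4, -1, 0], "delta_rot": [0, 0, 0]}
    - {"xyz": [0, -1, 0], "delta_rot": [0, 0, 0]}
    - {"xyz": [0, -1, 0], "delta_rot": [0, 0, 0]}
    - {"xyz": [0, 0, 0], "delta_rot": [0, 0, 0]}

```text
time_s: 29.88
ee_pos: [429.4, -55.5, 172.7]
tcp_rot: [-0.14, 3.135, -0.003]
contact_force: [-0.2, 0.0, 0.5]
gripper_width: 0.5
```

```bash
python3 look.py k; python3 sw.py k; python3 - <<'E'
from workcell import *
from h import *
cv2.imwrite("pics/full.png",np.hstack([cv2.resize(load(n)["img"],(400,300)) for n in("scene_k","top_k")]))
E
```

```text
29.875 [429.4 -55.5 172.7] [-1.4040e-01  3.1353e+00 -3.1000e-03] [-0.16  0.03  0.5 ] [0.01 0.1  0.01] 0.5
yaw 5.128766278558885
```

View pics/sw_k.png

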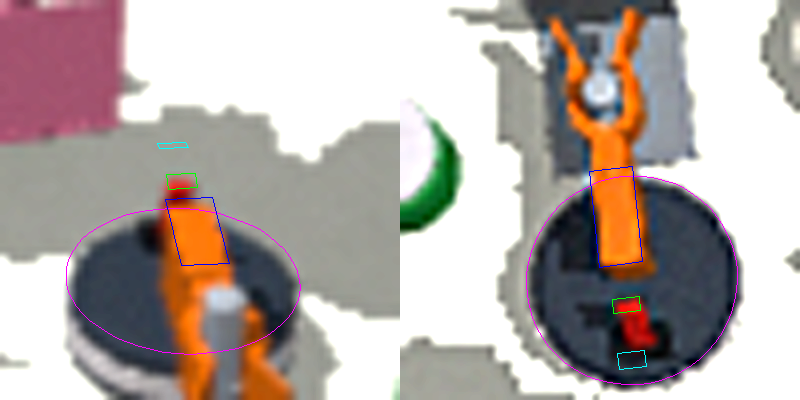

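View pics/full.png

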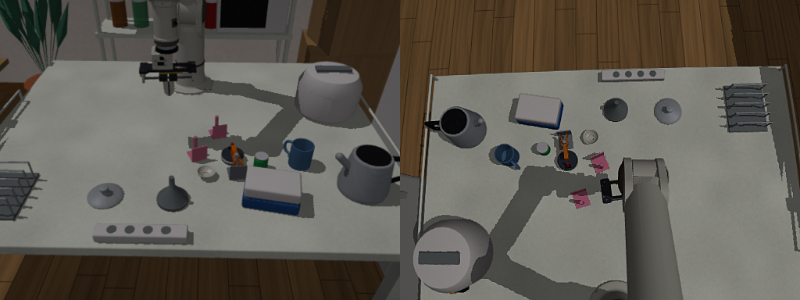

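```bash
python3 - <<'E'
from h import *
y=np.radians(5.5);ex=np.array([np.cos(y),np.sin(y)]);ey=np.array([-ex[1],ex[0]])
for n in("top_k","scene_k","top0","scene0"):
    c=load(n);C=cloud(c)
    yy=y if "k" in n else np.radians(8)
    ex=np.array([np.cos(yy),np.sin(yy)]);ey=np.array([-ex[1],ex[0]])
    o=np.array([628.4,178.4]) if "k" in n else np.array([540.5,-209.8])
    d=C[...,:2]-o;x=d@ex;l=d@ey;z=C[...,2]
    k=(np.hypot(x+66,l)<34)&(abs(z-28)<7)&(abs(l)>10)
    A=np.c_[np.ones(k.sum()),x[k]+66,l[k]];f=np.linalg.lstsq(A,z[k],rcond=None)[0]
    k2=(x>-64)&(x<-32)&(abs(l)<6)&(z>50)
    print(n,k.sum(),f.round(3),"fin",k2.sum(),np.median(z[k2]).round(1))
    k=(z>14)&(z<36)&(np.hypot(x+66,l)<50); 
    if "top" in n: print(cv2.minEnclosingCircle(np.c_[x[k],l[k]].astype(np.float32)))
E
```

```text
top_k 241 [ 2.8175e+01  5.0000e-03 -1.7000e-02] fin 40 63.2
((-66.18488311767578, -0.9763892889022827), 40.15057373046875)
scene_k 140 [ 2.6664e+01 -2.0000e-03 -7.0000e-03] fin 34 61.7
top0 220 [ 2.8485e+01 -1.5000e-02 -1.1000e-02] fin 50 62.6
((-66.28943634033203, -3.404709577560425), 40.654296875)
scene0 134 [ 2.5908e+01 -9.0000e-03  6.0000e-03] fin 27 61.2
```

The lamp is flat and at the same height as before I moved it. The puck axis is 66.2 mm from the assumed bore centre, so the rod sits within about 1 mm of the bore middle. The job is ready to hand in.

```bash
python3 - <<'E'
from workcell import *
print(finish_job())
E
```

```text
the job is handed in; nothing more can be done
None
```

The lamp is clipped onto the steel rod and standing flat on the shelf, and its switch is on. I handed the job in at about 30 s of the 72 s allowed; no verdict is reported.

**Clip and stop:** I gripped the fin and slid the clip on along the post's x. The jaws snapped at about 5 N and the push dropped. The rod then met the stop, and I held it there at about 11 N (wrist reading) for over half a second. The highest reading I saw was 11.4 N, under the 17 N limit. Shelf friction may account for about 1 N of that reading.

**Switch:** My first two pushes failed. The first passed over the toggle, and the second rode over its tip and moved it only part of the way. The depth map showed the closed fingertips about 9 mm above the TCP, not 14 mm ahead of it as the spec says. A lower third push took the toggle to its end stop, reading 6.6 N with no further travel.

**Last checks:**
- **Flatness:** the puck top's tilt fitted to under 0.02 rad in both views, at the same height as before the move, to within 1 mm.
- **Rod position:** the rod is within about 1–2 mm of the middle of the bore.
- **Switch position:** the red tip matches the drawn on-position in the top view. In the scene view it matches to about one pixel.
- **Bystanders:** they look unmoved by eye; I did not measure them.
- **Robot:** it was well clear and touching nothing.

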